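# Load the upper layer of jars and lock the guide

## Task

Lift the red lockout collar on the lever and swing the lever toward you so that the front guide opens, letting the collar drop home in the slot; then lay the separator board squarely on the two polystyrene boxes and stand every loose labelled jar that is on the table near you upright on it, in one neat row, each on a circle of its own. When all are loaded, lift the collar again and push the lever fully back, so that the guide closes and the collar drops home; leave the tape roll and hand stamp where they are.

Things in the scene. Friction and masses are not known exactly. Their poses are not given: they have to be found in the camera images.
- stack_top (a point): centre of the top of the lower layer in the packing fixture: two white polystyrene boxes side by side, fixed, together 98 mm (x) by 277 mm (y), top 96 mm above the table. Its axes are the fixture's: x points away from the robot across the row, y along the row to the left, z up. An upright end plate stands 176 mm to either side, 160 mm high above the table.
- lever_pivot (a point): pivot of the lever, on the grey pedestal with yellow gate at the right-hand end of the fixture, 45 mm above the table; axes as the fixture's. The lever turns about its y axis and stays where it is left (friction, about 2 N at the collar). The gate plates reach 84 mm above the pivot, 26 mm either side of it in y, 22 mm in x.
- lever (a joint): lever angle, rad: 0 = fully away from the robot, leaning 0.35 from vertical toward the fixture's +x, guide closed (the start); 0.70 = fully toward the robot, leaning 0.35 toward -x, guide open. While the collar is down, its cross pin is blocked by the gate after about 0.04 from either end.
- collar (a joint): lift of the red collar along the lever: 0 = down (home), 0.016 m = fully up (stop). A spring pulls it down (about 5 N down, 7 N up). It must be kept lifted by at least 0.012 while the lever passes the middle; when let go at either end it springs down into the slot.
- collar_grip (a point): middle of the red collar's grip: a ribbed round sleeve 27 mm thick, 20 mm long; 141 mm from the pivot along the lever when down; z up along the lever. The rod goes on above to a 16 mm ball, top 42 mm above this point. Pinch from above along the fixture's y, rod and ball between the fingers, and let the gripper lean with the lever as it swings.
- guide_mid (a point): middle of the front guide: a level steel bar 12 mm thick along the row, 158 mm above the table, in front (robot side) of the upper layer, with a post 186 mm to either side. It lies 46 mm in front of stack_top's x when closed, 74 mm when open. A fixed bar like it runs 70 mm behind stack_top, at the same height: take the jars by their upper part.
- guide (a joint): opening of the front guide, moved by the lever through a linkage: 0 = closed, 0.028 m = open. Guide = 0.04 x lever angle.
- board_grip (a point): grip point of the separator board (loose, 250 g): middle of the orange upright fin at its centre, 8 mm thick (board y), 50 mm wide (board x), 45 mm high above the face. This point is 32 mm above the board's underside. Board: grey plastic 100 mm (x) by 330 mm (y) by 5 mm, with four blue-ringed white circles. Starts flat on the table.
- board: centre of the underside of the separator board (axes: x across, y along, z up); it is to lie on stack_top, either way round.
- spot_1 (a point): centre of a circle (74 mm) on the upper face of the board, 126 mm along the board's y from its centre
- spot_2 (a point): centre of a circle (74 mm) on the upper face of the board, 47 mm along the board's y from its centre
- spot_3 (a point): centre of a circle (74 mm) on the upper face of the board, -47 mm along the board's y from its centre
- spot_4 (a point): centre of a circle (74 mm) on the upper face of the board, -126 mm along the board's y from its centre
- jar_1_mid (a point): centre (58 mm up) of loose jar 1: a full sauce jar with white and red paper label and black lid, 69.4 mm diameter all the way up, 116 mm high, about 0.42 kg, smooth (friction about 0.32); may be absent
- jar_2_mid (a point): centre (58 mm up) of loose jar 2: a full sauce jar with white and red paper label and black lid, 69.4 mm diameter all the way up, 116 mm high, about 0.42 kg, smooth (friction about 0.32); may be absent
- jar_3_mid (a point): centre (58 mm up) of loose jar 3: a full sauce jar with white and red paper label and black lid, 69.4 mm diameter all the way up, 116 mm high, about 0.42 kg, smooth (friction about 0.32); may be absent
- jar_4_mid (a point): centre (58 mm up) of loose jar 4: a full sauce jar with white and red paper label and black lid, 69.4 mm diameter all the way up, 116 mm high, about 0.42 kg, smooth (friction about 0.32); may be absent
- full_1: the same jar 1, origin at the centre of its underside
- full_2: the same jar 2, origin at the centre of its underside
- full_3: the same jar 3, origin at the centre of its underside
- full_4: the same jar 4, origin at the centre of its underside
- tape: brown roll of packing tape lying flat, 100 mm across, 48 mm high; bystander, origin under its centre
- stamp: red hand stamp, 27x46x80 mm; bystander, origin under its centre
Mind the look-alikes: they are no part of the job. Leave any blue look-alike of the full_1 alone.

How it is judged:
On the way, in this order (a step that is already met when the one before it is completed fails the run):
1. the lever is fully toward the robot (guide open) and the collar has dropped home (value of joint lever above 0.64 rad and value of joint collar below 0.003 m), for 0.2 s.
2. the separator board lies squarely on the two boxes and is let go (x of board in the frame of stack_top between -0.02 and 0.02 m and y of board in the frame of stack_top between -0.02 and 0.02 m and z of board in the frame of stack_top between -0.006 and 0.006 m and angle between the x axis of board and the x axis of stack_top, either way round below 0.12 rad and angle between board's own z axis and vertical below 0.06 rad and contact force between the fingers and board below 0.2 N), for 0.2 s.
3. every jar stands upright on a circle of the board, let go (angle between each of jar_1_mid, jar_2_mid, jar_3_mid, jar_4_mid's own z axis and vertical below 0.1 rad and ((horizontal distance between jar_1_mid and spot_1 below 0.014 m and distance between jar_1_mid and spot_1 below 0.066 m) or (horizontal distance between jar_1_mid and spot_2 below 0.014 m and distance between jar_1_mid and spot_2 below 0.066 m) or (horizontal distance between jar_1_mid and spot_3 below 0.014 m and distance between jar_1_mid and spot_3 below 0.066 m) or (horizontal distance between jar_1_mid and spot_4 below 0.014 m and distance between jar_1_mid and spot_4 below 0.066 m)) and ((horizontal distance between jar_2_mid and spot_1 below 0.014 m and distance between jar_2_mid and spot_1 below 0.066 m) or (horizontal distance between jar_2_mid and spot_2 below 0.014 m and distance between jar_2_mid and spot_2 below 0.066 m) or (horizontal distance between jar_2_mid and spot_3 below 0.014 m and distance between jar_2_mid and spot_3 below 0.066 m) or (horizontal distance between jar_2_mid and spot_4 below 0.014 m and distance between jar_2_mid and spot_4 below 0.066 m)) and ((horizontal distance between jar_3_mid and spot_1 below 0.014 m and distance between jar_3_mid and spot_1 below 0.066 m) or (horizontal distance between jar_3_mid and spot_2 below 0.014 m and distance between jar_3_mid and spot_2 below 0.066 m) or (horizontal distance between jar_3_mid and spot_3 below 0.014 m and distance between jar_3_mid and spot_3 below 0.066 m) or (horizontal distance between jar_3_mid and spot_4 below 0.014 m and distance between jar_3_mid and spot_4 below 0.066 m)) and ((horizontal distance between jar_4_mid and spot_1 below 0.014 m and distance between jar_4_mid and spot_1 below 0.066 m) or (horizontal distance between jar_4_mid and spot_2 below 0.014 m and distance between jar_4_mid and spot_2 below 0.066 m) or (horizontal distance between jar_4_mid and spot_3 below 0.014 m and distance between jar_4_mid and spot_3 below 0.066 m) or (horizontal distance between jar_4_mid and spot_4 below 0.014 m and distance between jar_4_mid and spot_4 below 0.066 m)) and contact force between the fingers and full_1 below 0.2 N and contact force between the fingers and full_2 below 0.2 N and contact force between the fingers and full_3 below 0.2 N and contact force between the fingers and full_4 below 0.2 N), for 0.2 s.
4. the lever is pushed fully back (guide closed) and the collar has dropped home (value of joint lever below 0.06 rad and value of joint collar below 0.003 m), for 0.2 s.
At the end, for the whole second after the job is handed in: Lever within 0.06 rad of fully back with the collar down within 3 mm and the guide closed within 6 mm; board flat on the two boxes within 20 mm of centre and 0.12 rad of square; every jar present upright on the board within 14 mm of the centre of a circle, released and at rest (all of step 3 and all of step 4 and value of joint guide below 0.006 m and x of board in the frame of stack_top between -0.02 and 0.02 m and y of board in the frame of stack_top between -0.02 and 0.02 m and z of board in the frame of stack_top between -0.006 and 0.006 m and angle between the x axis of board and the x axis of stack_top, either way round below 0.12 rad and angle between board's own z axis and vertical below 0.06 rad and linear speed of each of full_1, full_2, full_3, full_4 below 0.02 m/s); the robot touches nothing.
It fails at once if the tape roll is knocked more than 4 cm from its place (distance of tape from where it was at the start of the episode above 0.04 m).
It fails at once if the hand stamp is knocked more than 4 cm from its place (distance of stamp from where it was at the start of the episode above 0.04 m).
Of full_1, full_2, full_3, full_4 only 3 to 4 are there at a start; the rules pass over those that are not, and their reading is None.
At some moment in a run one of full_1, full_2, full_3, full_4 may be knocked a few centimetres aside while the robot is not near it.
It also fails if it takes over 210 s, if anything falls off the work surface, if the arm or the gripper's body presses on something with over 40 N, if the wrist force passes 120 N, or if a joint passes its speed limit or range.

## Robot

A 6-joint arm with a two-finger parallel gripper is mounted at the origin on a cart in front of the work surface, level with it; the furniture and walls round the work are solid. World frame = base frame: x ahead of the robot, y to its left, z up, the work surface at z = 0. Lengths are in m, angles in rad, forces in N, time in s.
With the tool pointing down it reaches from about 0.35 to 0.725 m from the base axis. Payload 4.3 kg.
Tool frame: the origin (TCP) lies at the very end of the fingers, on their centre line; the grasp point (between the pads) lies behind it (bot.grip_point_offset is the z of the grasp point in the tool frame, in m); z points along the fingers, y is the line along which they close (so a half turn about z gives the same grasp; the last joint's range is limited). The gripper opens to 85 mm and grips with 20 to 120 N. Pads are 22 mm wide; open, the fingers measure 114 mm over their backs; the gripper's body (76 mm by 85 mm) begins 54 mm behind the grasp point. The pads swing forward as they close: fully open they stand 13 mm farther back than shut.
Start: joints at [-1.291, 0.377, 0.081, 1.274, 0, 1.46], TCP at [0.219, -0.532, 0.231] pointing down, gripper open.
Joint ranges: [-2.72, 2.72], [-0.84, 1.66], [-1.02, 1.22], [-1.77, 2.12], [-1.37, 1.28], [-3.14, 3.14]. Speed limits (rad/s): [2.57, 2.57, 3.14, 3.14, 3.14, 3.14].

## Interface

Orientations are given as a rotation vector (axis times angle).
In Python, from cell import bot gives the robot as it stands. The module is installed in compiled form; this text tells all that it offers.
- The arm moves only by the tool step_arm, never from a script. Its argument "plan" is a list of rows, each a list of 3 entries, a list of its own where there are three numbers: the closure, from -1 (fully open) to 1 (shut), so that 0 is half open, then the shift along the tool's x, y, z in mm, then the turn about the tool's z in degrees. In form: [[claw, [dx, dy, dz], turn], ...]. A call has 1 to 12 rows; each row shifts and turns the commanded pose from where the row before left it, along the tool's axes as they then stand; what a row does not reach is not made up. A row lasts 1/12 s, in which the tool goes at most 41.7 mm and 7.16 degrees, less where a joint would pass 70% of its speed; a pose out of reach is approached as far as the arm can. A call with a gripper value outside its range is refused whole. The fingers move at their own pace and stop on an object; "newtons" is the grip in N (left out, the last holds). Time passes only in rows, so rows that do not move let the fingers close. It gives the time, the measured TCP pose, the force, the opening and the grip force at its end, in the units of the state.
- bot.get_state(): the state, without advancing time (a new reading comes with each control period).
- bot.get_image(name): name is "scene" or "top" or "wrist"; returns a dict with "frame" (384x512x3 uint8, red, green, blue), "range_z" (384x512 float32, m along the optical axis (not along the pixel's ray), 0 where there is no reading), "intrinsics" (3x3 intrinsics, pixels), "cam_to_world" (4x4, takes a point from camera to world coordinates). Camera axes: x right, y down, z forward; pixel columns grow to the right and rows downward; lengths in m; the calibration is good to about 2 mm. The wrist camera is an equidistant fisheye: a pixel r from the principal point sees the ray r / f radians off the axis. A picture is of the moment at which its call begins.
- bot.job_done(): hands the job in; it is judged then, once.
The state is a dict: "time_s": time; "q": joint angles; "joint_velocities": joint speeds; "joint_torque": joint torques, N m; "tool_pos": TCP position; "orientation": TCP orientation; "wrist_force": force on the tool from outside, world axes, zero at the start; "torque": the same for the moment, N m; "width": finger opening in m; "grasp_force": force on a finger pad.
Only numpy, scipy, OpenCV 4.12 (cv2) and the standard library are available. Lean on these libraries where they do the work, as an engineer would, in place of code of your own. Each camera call takes 0.05 s, during which the arm holds its last target. There are 200 camera calls.

## Working session

There is one attempt and no reset: what is moved stays moved. The work goes in short steps, Python scripts to look and compute and a tool call to move; the robot and the scene stay as the last step left them, time stands still between calls to the robot, and variables do not carry over. Pictures are saved under pics/ and viewed, at most 14 in all, crops included, and the job is handed in when it is done.

Besides the shell and the picture viewer there is one more tool, called after "Request:" as name(argument=value, ...), one argument or row to a line, values as JSON. step_arm: Moves the arm, as the interface text tells. Its arguments: {"type":"object","properties":{"plan":{"type":"array","items":{"type":"array"}},"newtons":{"type":"number"}},"required":["plan"]}

```bash
mkdir -p pics; cat > h.py <<'E'
import numpy as np,cv2
from cell import bot
from scipy.spatial.transform import Rotation as R
def grab(n,save=None):
    d=bot.get_image(n)
    if save: cv2.imwrite('pics/'+save,d['frame'][:,:,::-1])
    np.savez('last_%s.npz'%n,**d)
    return d
def cloud(d):
    K=d['intrinsics'];Z=d['range_z'];h,w=Z.shape
    u,v=np.meshgrid(np.arange(w),np.arange(h))
    P=np.stack([(u-K[0,2])/K[0,0]*Z,(v-K[1,2])/K[1,1]*Z,Z,np.ones_like(Z)],-1)
    return (P@np.asarray(d['cam_to_world']).T)[...,:3]
E
python3 - <<'E'
from h import *
s=bot.get_state();print(s,bot.grip_point_offset)
for n in('scene','top'):
    d=grab(n,n+'0.png');print(n,d['intrinsics'],d['cam_to_world'])
E
```

```text
{'time_s': 0.0, 'q': array([-1.29133343e+00,  3.78079204e-01,  7.95928323e-02,  1.27441224e+00,
       -1.04215005e-05,  1.46050218e+00]), 'joint_velocities': array([ 0.00172398,  0.00023573, -0.00148755, -0.00117016, -0.00068993,
        0.0009744 ]), 'joint_torque': array([ 6.70967256e-04, -4.63606489e+01,  2.69875574e+01,  2.09818891e-02,
       -2.06679370e-04,  5.56439844e-06]), 'tool_pos': array([ 0.21829636, -0.53121673,  0.23033888]), 'orientation': array([-3.08007180e+00, -6.07955661e-01,  2.95102117e-04]), 'wrist_force': array([0.54453617, 0.73573813, 0.1560426 ]), 'torque': array([ 0.00546365, -0.03357171,  0.04280923]), 'grasp_force': 0.0, 'width': 0.0853680226461243} -0.0187
scene [[398.46222549   0.         257.54976594]
 [  0.         398.46222549 189.56014513]
 [  0.           0.           1.        ]] [[-0.74784724 -0.40865192  0.52319033 -0.20857192]
 [-0.66383853  0.45254491 -0.59541709  0.83395326]
 [ 0.00655121 -0.79259492 -0.60971335  0.96750513]
 [ 0.          0.          0.          1.        ]]
top [[434.99250434   0.         259.90063929]
 [  0.         434.99250434 190.65222269]
 [  0.           0.           1.        ]] [[ 0.02548024 -0.98658285  0.16126078  0.22993842]
 [-0.99621274 -0.03847407 -0.0779738   0.10770088]
 [ 0.08313197 -0.15866326 -0.98382674  1.69850085]
 [ 0.          0.          0.          1.        ]]
```

View pics/scene0.png

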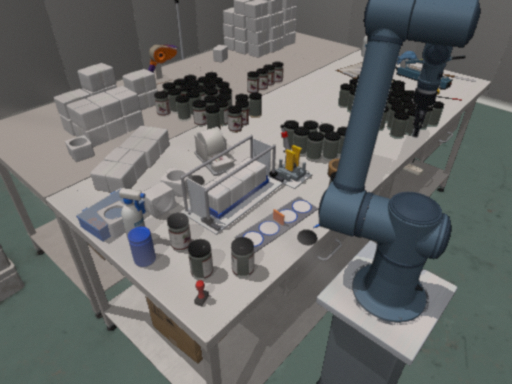

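View pics/top0.png

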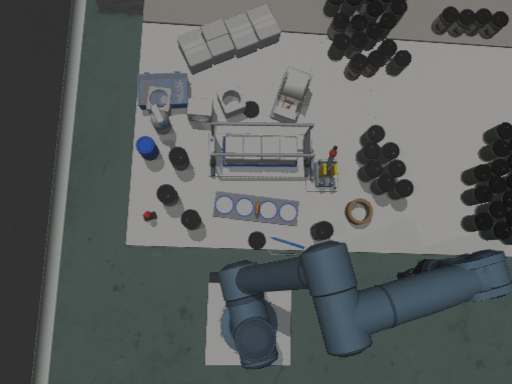

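Scene: collar ball at (284,134), yellow gate (292,158), board with orange fin (279,216), labelled jars at (179,232), (201,258), (243,256), blue look-alike jar (142,246), stamp (201,292). In top view jars are at (179,158), (168,195), (191,219); dark candidates at (257,240), (323,230), (251,109) must be checked.

```bash
python3 - <<'E'
from h import *
from cell import bot
d=dict(np.load('last_top.npz'));P=cloud(d);f=d['frame']
hsv=cv2.cvtColor(f,cv2.COLOR_RGB2HSV)
for (u,v) in[(179,158),(168,195),(191,219),(257,240),(323,230),(251,109),(148,148),(150,215),(360,211),(258,208),(333,151),(323,170),(333,170)]:
    p=P[v-3:v+4,u-3:u+4].reshape(-1,3);print((u,v),np.round(np.median(p,0),3),np.round(p[:,2].max(),3))
# height map z band segmentation
for lo,hi in((.10,.13),):
    m=((P[...,2]>lo)&(P[...,2]<hi)&(d['range_z']>0)).astype(np.uint8)
    n,l,st,c=cv2.connectedComponentsWithStats(m)
    for i in range(1,n):
        if st[i,4]>60:
            q=P[l==i];print(c[i].round(),st[i,4],q.mean(0).round(3),np.ptp(q,axis=0).round(3))
a=cv2.resize(f[90:260,120:380],None,fx=3,fy=3,interpolation=cv2.INTER_CUBIC)
cv2.imwrite('pics/topc.png',a[:,:,::-1])
s=np.load('last_scene.npz')['frame'][110:310,100:340]
cv2.imwrite('pics/scc.png',cv2.resize(s,None,fx=3,fy=3,interpolation=cv2.INTER_CUBIC)[:,:,::-1])
E
```

```text
(179, 158) [0.6   0.284 0.113] 0.121
(168, 195) [0.461 0.317 0.114] 0.121
(191, 219) [0.376 0.23  0.113] 1.699
(257, 240) [ 0.313 -0.02   0.011] 0.018
(323, 230) [ 0.352 -0.256  0.113] 0.123
(251, 109) [0.842 0.018 0.01 ] 0.022
(148, 148) [0.632 0.399 0.114] 0.122
(150, 215) [0.392 0.388 0.022] 0.081
(360, 211) [ 0.442 -0.433 -0.003] 0.01
(258, 208) [ 0.437 -0.021  0.009] 0.054
(333, 151) [ 0.634 -0.275  0.188] 0.218
(323, 170) [ 0.58  -0.252  0.113] 0.136
(333, 170) [ 0.581 -0.293  0.117] 0.135
[335.   2.] 65 [ 1.276 -0.304  0.112] [0.019 0.056 0.021]
[353.   2.] 77 [ 1.28  -0.376  0.112] [0.028 0.06  0.023]
[366.  23.] 1884 [ 1.191 -0.432  0.113] [0.243 0.306 0.028]
[474.  16.] 891 [ 1.256 -0.891  0.113] [0.079 0.284 0.025]
[380.  56.] 948 [ 1.053 -0.487  0.114] [0.139 0.249 0.025]
[299.  73.] 104 [ 0.958 -0.156  0.122] [0.058 0.082 0.028]
[294.  87.] 247 [ 0.902 -0.14   0.118] [0.063 0.097 0.029]
[503. 139.] 506 [ 0.733 -0.979  0.113] [0.142 0.087 0.025]
[385. 163.] 1780 [ 0.616 -0.496  0.113] [0.276 0.191 0.024]
[145. 145.] 282 [0.644 0.412 0.114] [0.067 0.068 0.023]
[177. 156.] 277 [0.609 0.292 0.114] [0.068 0.066 0.026]
[494. 196.] 2198 [ 0.503 -0.93   0.113] [0.333 0.171 0.029]
[329. 167.] 122 [ 0.59  -0.276  0.121] [0.054 0.056 0.03 ]
[165. 193.] 287 [0.467 0.326 0.114] [0.066 0.069 0.025]
[189. 218.] 287 [0.379 0.235 0.114] [0.066 0.068 0.024]
[323. 230.] 270 [ 0.353 -0.257  0.113] [0.063 0.066 0.024]
```

View pics/topc.png

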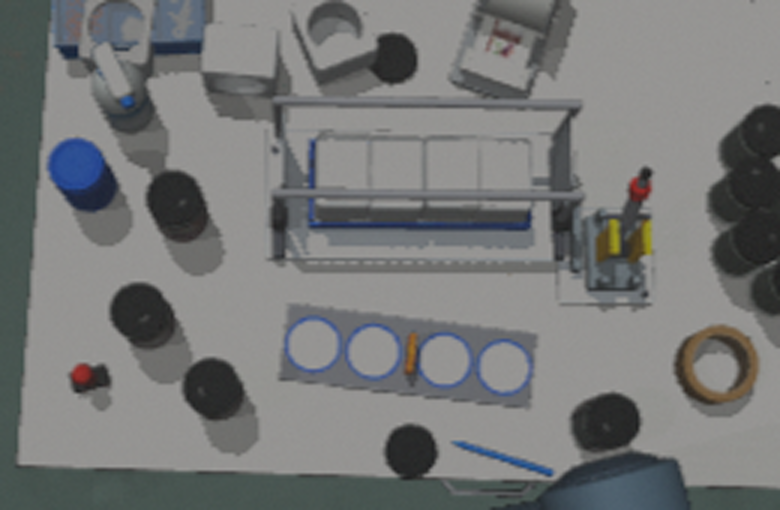

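View pics/scc.png

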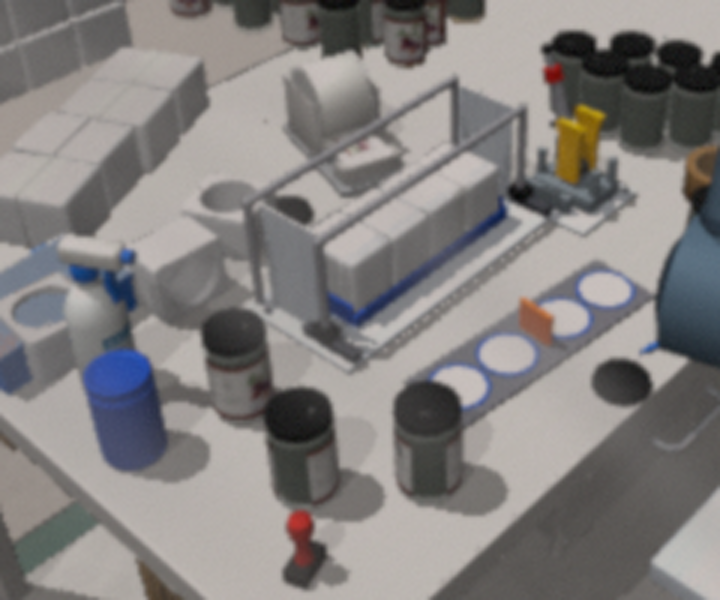

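Look-alikes: labelled dark-lid jars in top image at (177,156), (165,193), (189,218), (323,230); not wanted: blue jar (148,148), grouped jars (385,163), flat black discs (257,240), (251,109). The fin (258,208) is orange and the collar (333,151) is red with the lever leaning away. The jar at (323,230) gets its label checked from near. Now I measure the fixture, lever and board.

```bash
cat >> h.py <<'E'
def fit(q):
    r=cv2.minAreaRect((q[:,:2]*1000).astype(np.float32)); return np.round(r[0],1),np.round(r[1],1),round(r[2],2)
def mm(pts):  # principal dir
    c=pts.mean(0);u,s,v=np.linalg.svd(pts-c,full_matrices=False);return c,v[0]
E
python3 - <<'E'
from h import *
for n in('top','scene'):
    d=dict(np.load('last_%s.npz'%n));P=cloud(d);f=d['frame'];hsv=cv2.cvtColor(f,cv2.COLOR_RGB2HSV)
    H,S,V=hsv[...,0].astype(int),hsv[...,1],hsv[...,2]
    X,Y,Z=P[...,0],P[...,1],P[...,2]
    reg=(X>.45)&(X<.8)&(Y>-.2)&(Y<.25)
    m=reg&(Z>.088)&(Z<.106)&(S<40)&(Y<.13)&(Y>-.2)
    print(n,'boxtop',m.sum(),fit(P[m]),P[m][:,2].mean())
    m=reg&(Z>.145)&(Z<.172)
    for lo,hi in((.5,.62),(.62,.75)):
        q=P[m&(X>lo)&(X<hi)]
        if len(q)>20: print('bar',len(q),q.mean(0).round(4),mm(q[:,:2])[1].round(4),q[:,1].min(),q[:,1].max())
    m=((H<8)|(H>172))&(S>130)&(X>.5)&(X<.75)&(Y<-.2)&(Y>-.35)
    q=P[m];print('red',m.sum(),np.median(q,0).round(4),q.min(0).round(3),q.max(0).round(3))
    m=(H>20)&(H<35)&(S>130)&(X>.5)&(X<.75)&(Y<-.2)&(Y>-.35)
    q=P[m];print('yel',m.sum(),np.median(q,0).round(4),q.min(0).round(3),q.max(0).round(3),q.mean(0).round(4))
    m=(H>4)&(H<20)&(S>120)&(X>.35)&(X<.55)&(Y<.1)&(Y>-.15)
    q=P[m];print('fin',m.sum(),q.mean(0).round(4),q[q[:,2]>.035].mean(0).round(4),fit(q[q[:,2]>.03]))
    m=(H>100)&(H<130)&(S>70)&(X>.35)&(X<.55)&(Y<.18)&(Y>-.2)&(Z<.03)
    k,l,st,c=cv2.connectedComponentsWithStats(m.astype(np.uint8))
    for i in range(1,k):
        if st[i,4]>25: print('ring',c[i].round(1),st[i,4],P[l==i].mean(0).round(4))
E
```

```text
top boxtop 1452 (array([664.2, -42.5]), array([111.7, 325.6]), 6.37) 0.09529426010938562
bar 252 [0.614  0.0106 0.162 ] [ 0.0262 -0.9997] -0.1997455177343902 0.17009755208119018
bar 493 [ 0.7039 -0.0295  0.161 ] [-0.0575 -0.9983] -0.1996120905557089 0.17486111121700165
red 30 [ 0.6248 -0.2724  0.1854] [ 0.618 -0.286  0.172] [ 0.639 -0.263  0.193]
yel 107 [ 0.5806 -0.261   0.1251] [ 0.559 -0.303  0.052] [ 0.603 -0.249  0.136] [ 0.5803 -0.2735  0.1133]
fin 26 [ 0.4355 -0.0128  0.0396] [ 0.4354 -0.0114  0.0482] (array([436.1, -11.8]), array([ 6. , 46.3]), 86.31)
ring [223.7 203.6] 65 [0.4509 0.1141 0.0047]
ring [244.1 207. ] 71 [0.4404 0.0341 0.0043]
ring [277.1 211. ] 134 [ 0.4292 -0.0968  0.0043]
scene boxtop 955 (array([663.9, -42.2]), array([115.6, 329. ]), 6.7) 0.09561508297017435
bar 246 [0.6127 0.0276 0.1611] [-0.0301  0.9995] -0.18709193076163122 0.16913166948226177
bar 444 [ 0.7038 -0.0062  0.1591] [0.0137 0.9999] -0.19984004650055032 0.17361981068632493
red 30 [ 0.6244 -0.2708  0.1828] [ 0.615 -0.289  0.171] [ 0.634 -0.263  0.189]
yel 215 [ 0.5785 -0.2584  0.1056] [ 0.561 -0.312  0.045] [ 0.605 -0.246  0.133] [ 0.5793 -0.272   0.1   ]
fin 50 [ 0.4354 -0.011   0.0418] [ 0.4356 -0.0107  0.0452] (array([436.1, -11. ]), array([10.8, 45.6]), 76.05)
ring [294.6 212.7] 26 [ 0.4231 -0.0929  0.0052]
ring [260.8 237.3] 26 [0.4306 0.0876 0.0057]
```

```bash
python3 - <<'E'
from h import *
for n in('top','scene'):
    d=dict(np.load('last_%s.npz'%n));P=cloud(d);f=d['frame'];hsv=cv2.cvtColor(f,cv2.COLOR_RGB2HSV)
    S=hsv[...,1]
    X,Y,Z=P[...,0],P[...,1],P[...,2]
    m=(X>.45)&(X<.8)&(Z>.088)&(Z<.106)&(S<40)&(Y<.14)&(Y>-.2)
    m=cv2.morphologyEx(m.astype(np.uint8),cv2.MORPH_OPEN,np.ones((4,4)))
    k,l,st,c=cv2.connectedComponentsWithStats(m)
    for i in range(1,k):
        if st[i,4]>60: print(n,st[i,4],fit(P[l==i]),P[l==i].min(0).round(3),P[l==i].max(0).round(3))
    for y in np.arange(-.15,.14,.04):
        q=(abs(Y-y)<.02)&(Z>.15)&(Z<.175)
        print(round(y+0,2),P[q&(X>.59)&(X<.64)][:,[0,2]].mean(0).round(4),P[q&(X>.69)&(X<.76)][:,[0,2]].mean(0).round(4), end='; ')
    print()
    for xlo in(.63,.66):
        q=P[(X>xlo)&(X<xlo+.03)&(Z>.115)&(Z<.158)&(abs(Y)<.3)]
        print(xlo,q[(q[:,1]>.1)&(q[:,1]<.2)][:,1].mean(),q[(q[:,1]<-.15)&(q[:,1]>-.24)][:,1].mean())
E
```

```text
top 1111 (array([473.7, -32.5]), array([483., 288.]), 0.91) [ 0.23  -0.173  0.003] [0.717 0.115 1.699]
-0.15 [0.6209 0.1607] [0.7377 0.162 ]; -0.11 [0.6199 0.1613] [0.7355 0.1619]; -0.07 [0.618  0.1611] [0.7337 0.1618]; -0.03 [0.6172 0.1625] [0.7314 0.162 ]; 0.01 [0.6158 0.162 ] [0.731  0.1611]; 0.05 [0.6138 0.163 ] [0.7295 0.1617]; 0.09 [0.6119 0.1631] [0.7284 0.1635]; 0.13 [0.6104 0.1619] [0.7264 0.1633]; 
0.63 0.15884178399459276 -0.1953688076898967
0.66 0.15909955231910247 -0.19465919113818247
scene 679 (array([289.6, 395.1]), array([ 190.4, 1314.2]), 40.38) [-0.209 -0.151  0.071] [0.667 0.834 0.968]
-0.15 [0.6198 0.1616] [0.736  0.1614]; -0.11 [0.6181 0.1624] [0.7338 0.1614]; -0.07 [0.6164 0.1619] [0.7329 0.1615]; -0.03 [0.6154 0.1609] [0.7309 0.1615]; 0.01 [0.6141 0.162 ] [0.7293 0.1615]; 0.05 [0.6119 0.1622] [0.7282 0.1615]; 0.09 [0.611  0.1616] [0.7266 0.1612]; 0.13 [0.6095 0.1616] [0.7248 0.1619]; 
0.63 0.1576416416454069 -0.1985866447090278
0.66 0.1588943183968707 -0.19710090981788714
```

```bash
cat >> h.py <<'E'
def to(x,y,z,yaw=None):
    """tool y to lie along world dir (-sin yaw, cos yaw) mod pi; prints turn and shift (in turned frame)"""
    s=bot.get_state();M=R.from_rotvec(s['orientation']).as_matrix()
    c=np.degrees(np.arctan2(-M[0,1],M[1,1]))
    t=0
    if yaw is not None:
        t=-((np.degrees(yaw)-c+90)%180-90)
    M2=M@R.from_rotvec([0,0,np.radians(t)]).as_matrix()
    dv=np.array([x,y,z])-s['tool_pos']
    print('t',round(s['time_s'],2),'pos',s['tool_pos'].round(4),'yaw',round(np.radians(c),3),'q',s['q'].round(2),'w',round(s['width'],4),'F',s['wrist_force'].round(1),'g',round(s['grasp_force'],1))
    print('TURN',round(t,2),'SHIFT mm',(M2.T@dv*1000).round(1), 'tilt',round(np.degrees(np.arccos(-M[2,2])),2))
E
python3 - <<'E'
from h import *
to(.627,-.272,.30,.039)
E
```

```text
t 0.1 pos [ 0.2183 -0.5313  0.2304] yaw -2.752 q [-1.29  0.38  0.08  1.27  0.    1.46] w 0.0853 F [ 0.4 -0.3  0.2] g 0.0
TURN 20.1 SHIFT mm [ 418.4 -243.3  -69.3] tilt 0.11
```

Request:
step_arm(
  plan=[
    [-1,[0,0,-23],6.7],
    [-1,[0,0,-23],6.7],
    [-1,[0,0,-23],6.7],
    [-1,[0,0,0],0],
    [-1,[30,-17.5,0],0],
    [-1,[30,-17.5,0],0],
    [-1,[30,-17.5,0],0],
    [-1,[30,-17.5,0],0],
    [-1,[30,-17.5,0],0],
    [-1,[30,-17.5,0],0],
    [-1,[30,-17.5,0],0],
    [-1,[30,-17.5,0],0],
  ],
)

```text
time_s: 1.1
tool_pos: [0.4539, -0.3812, 0.2993]
orientation: [-3.14, -0.063, 0.002]
wrist_force: [-0.3, -0.6, -0.2]
width: 0.0855
grasp_force: 0.0
```

Request:
step_arm(
  plan=[
    [-1,[30,-17.5,0],0],
    [-1,[30,-17.5,0],0],
    [-1,[30,-17.5,0],0],
    [-1,[30,-17.5,0],0],
    [-1,[30,-17.5,0],0],
    [-1,[25,-16,0],0],
    [-1,[0,0,0],0],
    [-1,[0,0,0],0],
  ],
)

```text
time_s: 1.77
tool_pos: [0.6245, -0.2711, 0.2982]
orientation: [-3.14, -0.067, 0.004]
wrist_force: [0.0, 0.5, -0.3]
width: 0.0853
grasp_force: 0.0
```

```bash
python3 - <<'E'
from h import *
to(.627,-.272,.158,.039)
d=grab('wrist','w1.png');print(d['intrinsics'],d['cam_to_world'])
d=grab('top');P=cloud(d)
E
```

```text
t 1.77 pos [ 0.6245 -0.2711  0.2982] yaw -3.099 q [-0.5   0.64  0.69  1.62 -0.    2.6 ] w 0.0853 F [ 0.   0.5 -0.3] g 0.0
TURN 0.21 SHIFT mm [  2.8   1.1 140.2] tilt 0.15
[[297.31863964   0.         254.60189595]
 [  0.         297.31863964 189.7059955 ]
 [  0.           0.           1.        ]] [[ 4.20665919e-02 -9.55640406e-01 -2.91516407e-01  6.99056398e-01]
 [-9.99114433e-01 -4.04892762e-02 -1.14441272e-02 -2.67164997e-01]
 [-8.66817954e-04  2.91739665e-01 -9.56497369e-01  4.40946808e-01]
 [ 0.00000000e+00  0.00000000e+00  0.00000000e+00  1.00000000e+00]]
```

View pics/w1.png

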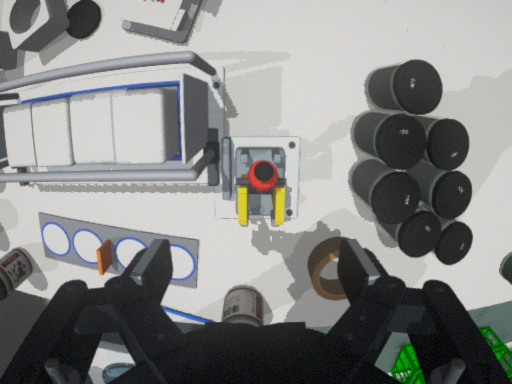

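Wrist view: red collar ring centred (263,177) with dark ball inside, yellow gate (262,205), the right jar at (243,305) has a paper label (so 4 jars), tape (335,265).

```bash
cat >> h.py <<'E'
def fish(d,u,v,z):
    K=d['intrinsics'];a=(u-K[0,2])/K[0,0];b=(v-K[1,2])/K[1,1];r=np.hypot(a,b)+1e-9
    ray=np.array([a/r*np.sin(r),b/r*np.sin(r),np.cos(r)]);T=d['cam_to_world']
    w=T[:3,:3]@ray;return T[:3,3]+w*(z-T[2,3])/w[2]
E
python3 - <<'E'
from h import *
d=dict(np.load('last_wrist.npz'));hsv=cv2.cvtColor(d['frame'],cv2.COLOR_RGB2HSV)
H,S=hsv[...,0].astype(int),hsv[...,1].astype(int)
m=((H<8)|(H>172))&(S>150);m[:,:220]=0;m[:,310:]=0;m[230:]=0
c,r=cv2.minEnclosingCircle(np.argwhere(m)[:,::-1].astype(np.float32));print(c,r,fish(d,*c,.184))
y=(H>20)&(H<35)&(S>150);y[:,:220]=0;y[:,310:]=0;y[230:]=0
v,u=np.nonzero(y)
for s in(u<262,u>=262): print(u[s].min(),u[s].max(),v[s].min(),v[s].max(),fish(d,np.median(u[s]),v[s].min()+2,.129),fish(d,np.median(u[s]),v[s].max(),.129))
E
```

```text
(262.25, 175.375) 14.763336181640625 [ 0.63437607 -0.27648802  0.184     ]
238 247 176 223 [ 0.61667259 -0.25667609  0.129     ] [ 0.56367873 -0.25819763  0.129     ]
274 284 188 223 [ 0.60478083 -0.29771661  0.129     ] [ 0.56540476 -0.30043911  0.129     ]
```

Request:
step_arm(
  newtons=70,
  plan=[
    [-1,[3.5,4,20],0],
    [-1,[0,0,30],0],
    [-1,[0,0,30],0],
    [-1,[0,0,30],0],
    [-1,[0,0,20],0],
    [-1,[0,0,10],0],
    [-1,[0,0,0],0],
    [1,[0,0,0],0],
    [1,[0,0,0],0],
    [1,[0,0,0],0],
    [1,[0,0,0],0],
    [1,[0,0,0],0],
  ],
)

```text
time_s: 2.87
tool_pos: [0.6282, -0.2772, 0.1618]
orientation: [3.138, 0.061, 0.003]
wrist_force: [2.2, -13.4, 7.5]
width: 0.0255
grasp_force: 8.9
```

```bash
python3 - <<'E'
from h import *
to(.628,-.275,.158,.039)
d=grab('wrist','w2.png')
cv2.imwrite('pics/w2c.png',cv2.resize(d['frame'][100:384,130:400],None,fx=2,fy=2)[:,:,::-1])
E
```

```text
t 2.87 pos [ 0.6282 -0.2772  0.1618] yaw -3.103 q [-0.51  0.63  0.32  1.25 -0.    2.6 ] w 0.0255 F [  2.2 -13.4   7.5] g 8.9
TURN -0.0 SHIFT mm [-0.1 -2.2  3.7] tilt 0.19
```

View pics/w2c.png

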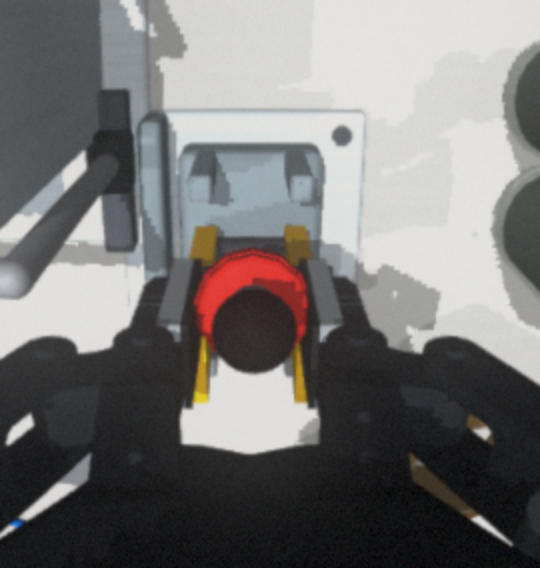

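Collar (red, crop (250,300)) sits between the pads. Lift along the lever.

Request:
step_arm(
  newtons=80,
  plan=[
    [1,[0,2.5,0],0],
    [1,[0,0,0],0],
    [1,[0,0,0],0],
    [1,[1,0,-3],0],
    [1,[1,0,-3],0],
    [1,[1,0,-3],0],
    [1,[1.2,0,-3],0],
    [1,[1.2,0,-3],0],
    [1,[0,0,0],0],
    [1,[0,0,0],0],
  ],
)

```text
time_s: 3.75
tool_pos: [0.6324, -0.2778, 0.1747]
orientation: [-3.139, -0.062, 0.002]
wrist_force: [-1.2, 2.8, -6.4]
width: 0.0233
grasp_force: 78.8
```

```bash
python3 - <<'E'
from h import *
to(.633,-.277,.1725,.039)
E
```

```text
t 3.75 pos [ 0.6324 -0.2778  0.1747] yaw -3.102 q [-0.51  0.65  0.37  1.3   0.    2.6 ] w 0.0233 F [-1.2  2.8 -6.4] g 78.8
TURN 0.01 SHIFT mm [ 0.6 -0.8  2.2] tilt 0.12
```

Request:
step_arm(
  plan=[
    [1,[0.5,0,-1.5],0],
    [1,[0.5,0,-1.5],0],
    [1,[0,0,0],0],
    [1,[0,0,0],0],
  ],
)

```text
time_s: 4.08
tool_pos: [0.6331, -0.2778, 0.1776]
orientation: [-3.139, -0.061, 0.003]
wrist_force: [-1.5, 4.2, -10.4]
width: 0.0235
grasp_force: 79.7
```

```bash
python3 - <<'E'
from h import *
to(.633,-.277,.1725,.039)
d=grab('wrist','w3.png')
cv2.imwrite('pics/w3c.png',cv2.resize(d['frame'][100:384,130:400],None,fx=2,fy=2)[:,:,::-1])
E
```

```text
t 4.08 pos [ 0.6331 -0.2778  0.1776] yaw -3.102 q [-0.51  0.65  0.38  1.31  0.    2.6 ] w 0.0235 F [ -1.5   4.2 -10.4] g 79.7
TURN 0.01 SHIFT mm [-0.1 -0.8  5.1] tilt 0.14
```

View pics/w3c.png

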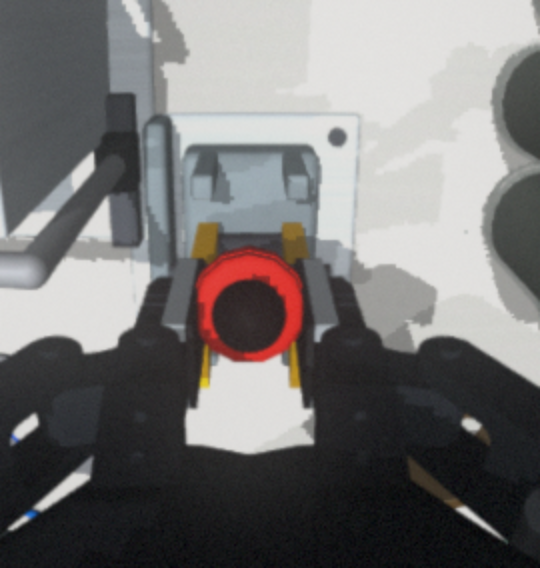

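Collar is up against the ball (crop (250,305)), force consistent with the stop. Swing along the arc.

Request:
step_arm(
  plan=[
    [1,[-10.4,0,-3.4],0],
    [1,[-10.7,0,-2.7],0],
    [1,[-10.8,0,-1.9],0],
    [1,[-10.9,0,-1.1],0],
    [1,[-11,0,-0.4],0],
    [1,[-11,0,0.4],0],
    [1,[-10.9,0,1.1],0],
    [1,[-10.8,0,1.9],0],
    [1,[-10.7,0,2.7],0],
    [1,[-10.4,0,3.4],0],
    [1,[0,0,0],0],
    [1,[0,0,0],0],
  ],
)

```text
time_s: 5.13
tool_pos: [0.5276, -0.2845, 0.1806]
orientation: [3.137, 0.059, 0.007]
wrist_force: [-0.6, 1.0, -0.7]
width: 0.0004
grasp_force: 0.0
```

```bash
python3 - <<'E'
from h import *
to(.525,-.279,.1775,.039)
E
```

```text
t 5.13 pos [ 0.5276 -0.2845  0.1806] yaw -3.104 q [-0.6   0.44  0.04  1.17 -0.    2.5 ] w 0.0004 F [-0.6  1.  -0.7] g 0.0
TURN -0.07 SHIFT mm [-2.4 -5.6  3.1] tilt 0.33
```

Request:
step_arm(
  plan=[
    [-0.2,[0,0,-30],0],
    [-1,[0,0,-35],0],
    [-1,[0,0,-35],0],
    [-1,[0,0,-20],0],
    [-1,[0,0,0],0],
    [-1,[0,0,0],0],
  ],
)

```text
time_s: 5.63
tool_pos: [0.5285, -0.284, 0.3011]
orientation: [3.136, 0.061, 0.009]
wrist_force: [-0.2, -0.7, -1.2]
width: 0.0724
grasp_force: 0.0
```

```bash
python3 - <<'E'
from h import *
to(.525,-.279,.1775,.039)
d=grab('wrist');hsv=cv2.cvtColor(d['frame'],cv2.COLOR_RGB2HSV)
H,S=hsv[...,0].astype(int),hsv[...,1].astype(int)
m=((H<8)|(H>172))&(S>150);m[:,:180]=0;m[:,340:]=0
k,l,st,c=cv2.connectedComponentsWithStats(m.astype(np.uint8))
for i in range(1,k):
    if st[i,4]>30:
        cc,r=cv2.minEnclosingCircle(np.argwhere(l==i)[:,::-1].astype(np.float32));print(st[i],cc,r,fish(d,*cc,.18))
cv2.imwrite('pics/w4c.png',cv2.resize(d['frame'][60:320,130:400],None,fx=2,fy=2)[:,:,::-1])
d=grab('scene');P=cloud(d);hsv=cv2.cvtColor(d['frame'],cv2.COLOR_RGB2HSV);H,S=hsv[...,0].astype(int),hsv[...,1].astype(int)
m=((H<8)|(H>172))&(S>130)&(P[...,0]>.5)&(P[...,0]<.75)&(P[...,1]<-.2)&(P[...,1]>-.35)
print('scene red',P[m].mean(0))
E
```

```text
t 5.63 pos [ 0.5285 -0.284   0.3011] yaw -3.102 q [-0.6   0.42  0.33  1.47 -0.    2.5 ] w 0.0724 F [-0.2 -0.7 -1.2] g 0.0
TURN 0.01 SHIFT mm [ -4.   -5.8 123.5] tilt 0.42
[236  80  31  31 445] (251.38449096679688, 94.49696350097656) 16.411584854125977 [ 0.61024711 -0.27777199  0.18      ]
scene red [ 0.60344258 -0.27232371  0.197165  ]
```

View pics/w4c.png

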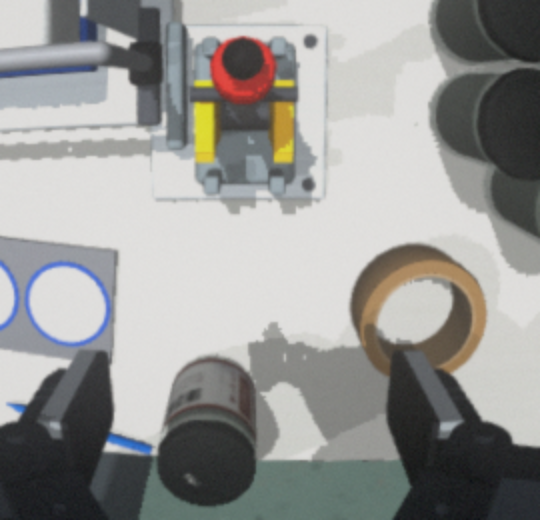

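Lever has stopped part way (crop: red collar (243,70), pin (243,92) resting on the gate's top); regrip there, lower on the sleeve.

```bash
python3 - <<'E'
from h import *
to(.606,-.2765,.177,.039)
E
```

```text
t 5.73 pos [ 0.5269 -0.283   0.2979] yaw -3.102 q [-0.6   0.43  0.32  1.47 -0.    2.5 ] w 0.0844 F [-0.1 -0.4 -1. ] g 0.0
TURN 0.01 SHIFT mm [ 79.3  -3.5 120.9] tilt 0.04
```

Request:
step_arm(
  newtons=115,
  plan=[
    [-1,[26.5,-3.5,0],0],
    [-1,[26.5,0,0],0],
    [-1,[26,0,0],0],
    [-1,[0,0,0],0],
    [-1,[0,0,35],0],
    [-1,[0,0,35],0],
    [-1,[0,0,35],0],
    [-1,[0,0,16],0],
    [-1,[0,0,0],0],
    [-1,[0,0,0],0],
  ],
)

```text
time_s: 6.57
tool_pos: [0.6034, -0.2754, 0.1756]
orientation: [-3.139, -0.061, 0.006]
wrist_force: [0.6, -0.1, 0.1]
width: 0.0857
grasp_force: 0.0
```

Request:
step_arm(
  plan=[
    [1,[0,0,0],0],
    [1,[0,0,0],0],
    [1,[0,0,0],0],
    [1,[0,0,0],0],
    [1,[0,0,0],0],
    [1,[0,0,0],0],
    [1,[0,0,0],0],
    [1,[0,0,0],0],
  ],
)

```text
time_s: 7.23
tool_pos: [0.6061, -0.2784, 0.1792]
orientation: [3.136, 0.06, 0.004]
wrist_force: [0.5, -5.9, 4.6]
width: 0.0228
grasp_force: 112.6
```

```bash
python3 - <<'E'
from h import *
to(.606,-.2765,.177,.039)
E
```

```text
t 7.23 pos [ 0.6061 -0.2784  0.1792] yaw -3.104 q [-0.52  0.58  0.27  1.26 -0.    2.58] w 0.0228 F [ 0.5 -5.9  4.6] g 112.6
TURN -0.06 SHIFT mm [-0.  -1.9  2.2] tilt 0.32
```

Request:
step_arm(
  plan=[
    [1,[0.3,1,-2],0],
    [1,[0,0,0],0],
    [1,[-5,0,-0.8],0],
    [1,[-5,0,-0.6],0],
    [1,[-5,0,-0.4],0],
    [1,[-5,0,-0.3],0],
    [1,[-5,0,-0.1],0],
    [1,[-5,0,0],0],
    [1,[0,0,0],0],
  ],
)

```text
time_s: 7.98
tool_pos: [0.5736, -0.2794, 0.1803]
orientation: [3.139, 0.058, -0.006]
wrist_force: [-4.0, -6.6, -5.6]
width: 0.0216
grasp_force: 113.7
```

Request:
step_arm(
  plan=[
    [1,[-5,0,0.2],0],
    [1,[-5,0,0.3],0],
    [1,[-5,0,0.6],0],
    [1,[-5,0,0.7],0],
    [1,[-5,0,0.9],0],
    [1,[-5,0,1.1],0],
    [1,[-5,0,1.2],0],
    [1,[0,0,0],0],
  ],
)

```text
time_s: 8.65
tool_pos: [0.5392, -0.2786, 0.176]
orientation: [-3.139, -0.061, 0.003]
wrist_force: [0.4, 0.4, -0.2]
width: -0.0002
grasp_force: 0.0
```

Request:
step_arm(
  plan=[
    [1,[-5,0,1.4],0],
    [1,[-5,0,1.6],0],
    [1,[-5,0,1.8],0],
    [1,[0,0,0],0],
    [1,[0,0,0],0],
  ],
)

```text
time_s: 9.07
tool_pos: [0.5251, -0.28, 0.1716]
orientation: [-3.141, -0.061, 0.0]
wrist_force: [-0.3, -0.2, -0.9]
width: 0.0002
grasp_force: 0.0
```

Request:
step_arm(
  plan=[
    [-0.2,[0,0,-30],0],
    [-1,[0,0,-35],0],
    [-1,[0,0,-35],0],
    [-1,[0,0,-27],0],
    [-1,[0,0,0],0],
    [-1,[0,0,0],0],
  ],
)

```text
time_s: 9.57
tool_pos: [0.5269, -0.281, 0.301]
orientation: [3.138, 0.061, 0.007]
wrist_force: [0.1, 0.2, -0.2]
width: 0.0723
grasp_force: 0.0
```

```bash
cat >> h.py <<'E'
def red(save=None):
    d=grab('wrist',save);hsv=cv2.cvtColor(d['frame'],cv2.COLOR_RGB2HSV)
    H,S=hsv[...,0].astype(int),hsv[...,1].astype(int)
    m=((H<8)|(H>172))&(S>150);m[:,180:340]&=True;m[:,:180]=0;m[:,340:]=0
    k,l,st,c=cv2.connectedComponentsWithStats(m.astype(np.uint8))
    for i in range(1,k):
        if st[i,4]>30:
            cc,r=cv2.minEnclosingCircle(np.argwhere(l==i)[:,::-1].astype(np.float32));print('wrist',st[i],cc,r,fish(d,*cc,.177),fish(d,*cc,.2))
    d=grab('scene');P=cloud(d);hsv=cv2.cvtColor(d['frame'],cv2.COLOR_RGB2HSV);H,S=hsv[...,0].astype(int),hsv[...,1].astype(int)
    m=((H<8)|(H>172))&(S>130)&(P[...,0]>.45)&(P[...,0]<.75)&(P[...,1]<-.2)&(P[...,1]>-.35)
    print('scene red',m.sum(),P[m].mean(0).round(4),P[m].min(0).round(4),P[m].max(0).round(4))
E
python3 - <<'E'
from h import *
to(.55,-.279,.177,.039)
red('w5.png')
d=np.load('last_wrist.npz')
cv2.imwrite('pics/w5c.png',cv2.resize(d['frame'][60:250,150:370],None,fx=2.5,fy=2.5)[:,:,::-1])
E
```

```text
t 9.57 pos [ 0.5269 -0.281   0.301 ] yaw -3.102 q [-0.6   0.42  0.32  1.47  0.    2.51] w 0.0723 F [ 0.1  0.2 -0.2] g 0.0
TURN 0.01 SHIFT mm [ 22.6  -1.5 124.1] tilt 0.3
wrist [240 125  31  31 467] (254.6904754638672, 141.23016357421875) 16.282997131347656 [ 0.56657616 -0.27902776  0.177     ] [ 0.56949335 -0.27883674  0.2       ]
scene red 38 [ 0.5642 -0.2736  0.1979] [ 0.5538 -0.2869  0.1855] [ 0.5782 -0.2651  0.2068]
```

View pics/w5c.png

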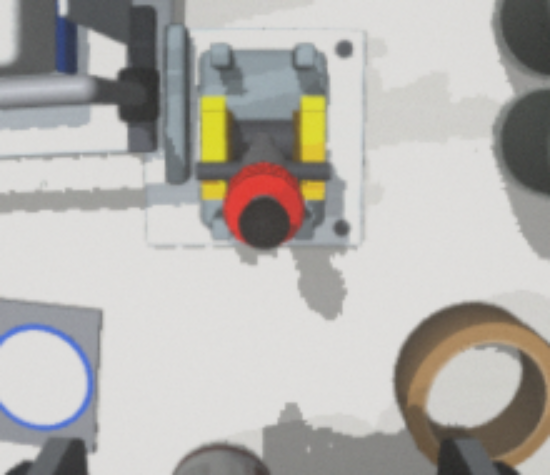

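Collar at crop (263,205): lever is past middle, pin (263,170) still on the gate. Easy now: push the ball toward the robot with closed fingers from behind.

Request:
step_arm(
  plan=[
    [1,[28,-0.5,0],0],
    [1,[29,0,0],0],
    [1,[28,0,0],0],
    [1,[0,0,0],0],
    [1,[0,0,0],0],
    [1,[0,0,0],0],
    [1,[0,0,0],0],
    [1,[0,0,30],0],
    [1,[0,0,30],0],
    [1,[0,0,21],0],
    [1,[0,0,0],0],
    [1,[0,0,0],0],
  ],
)

```text
time_s: 10.67
tool_pos: [0.6085, -0.276, 0.2175]
orientation: [-3.14, -0.06, 0.004]
wrist_force: [0.4, 0.1, 0.6]
width: -0.0002
grasp_force: 0.0
```

Request:
step_arm(
  plan=[
    [1,[-6,0,0],0],
    [1,[-6,0,0],0],
    [1,[-6,0,0.5],0],
    [1,[-6,0,0.5],0],
    [1,[-6,0,1],0],
    [1,[-6,0,1],0],
    [1,[-6,0,1],0],
    [1,[-6,0,1],0],
    [1,[-6,0,1],0],
    [1,[-6,0,0],0],
    [1,[0,0,0],0],
  ],
)

```text
time_s: 11.58
tool_pos: [0.5483, -0.2783, 0.2109]
orientation: [-3.14, -0.06, 0.005]
wrist_force: [0.5, -0.1, -0.5]
width: -0.0002
grasp_force: 0.0
```

```bash
python3 - <<'E'
from h import *
to(.535,-.2785,.211,.039)
red()
E
```

```text
t 11.58 pos [ 0.5483 -0.2783  0.2109] yaw -3.103 q [-0.57  0.47  0.17  1.27 -0.    2.53] w -0.0002 F [ 0.5 -0.1 -0.5] g 0.0
TURN -0.04 SHIFT mm [-13.3  -0.4  -0.1] tilt 0.2
wrist [239 210  39  28 559] (258.0, 229.0) 20.61562728881836 [ 0.54228881 -0.27982771  0.177     ] [ 0.55279593 -0.27917528  0.2       ]
wrist [269 230  10   8  44] (273.0, 233.5) 5.315173149108887 [ 0.53937597 -0.28979712  0.177     ] [ 0.55026277 -0.2878452   0.2       ]
scene red 36 [ 0.5354 -0.2734  0.1822] [ 0.5253 -0.2877  0.1662] [ 0.5524 -0.2637  0.1933]
```

Request:
step_arm(
  plan=[
    [1,[-3,0,0],0],
    [1,[-3,0,0],0],
    [1,[-3,0,0],0],
    [1,[-2,0,0],0],
    [1,[0,0,0],0],
  ],
)

```text
time_s: 12.1
tool_pos: [0.54, -0.2792, 0.2122]
orientation: [3.141, 0.061, 0.003]
wrist_force: [2.3, 0.4, -0.3]
width: 0.0003
grasp_force: 1.2
```

Request:
step_arm(
  plan=[
    [1,[15,0,0],0],
    [1,[0,0,-40],0],
    [1,[0,0,-40],0],
    [-1,[0,0,-20],0],
    [-1,[0,0,0],0],
    [-1,[0,0,0],0],
    [-1,[0,0,0],0],
  ],
)

```text
time_s: 12.68
tool_pos: [0.554, -0.2786, 0.3107]
orientation: [-3.141, -0.061, 0.003]
wrist_force: [-0.2, 0.1, -0.2]
width: 0.0483
grasp_force: 0.0
```

```bash
python3 - <<'E'
from h import *
red('w6.png')
d=dict(np.load('last_scene.npz'));P=cloud(d);X,Y,Z=P[...,0],P[...,1],P[...,2]
for y in(-.11,-.03,.05,.13):
    q=P[(abs(Y-y)<.02)&(Z>.15)&(Z<.175)&(X>.56)&(X<.64)];print(y,len(q),q[:,0].mean())
to(.4355,-.0115,.20)
# board from wrist: fin + ring centres
d=dict(np.load('last_wrist.npz'));hsv=cv2.cvtColor(d['frame'],cv2.COLOR_RGB2HSV)
H,S=hsv[...,0].astype(int),hsv[...,1].astype(int)
m=((H>100)&(H<130)&(S>90)).astype(np.uint8)
cs,_=cv2.findContours(m,cv2.RETR_EXTERNAL,cv2.CHAIN_APPROX_NONE)
for c in cs:
    if len(c)>40:
        pts=np.array([fish(d,*p[0],.005)[:2] for p in c],np.float32)*1000
        print('blue',c[:,0].mean(0).round(),cv2.minEnclosingCircle(pts))
E
```

```text
wrist [244 183  26  28 444] (257.0, 197.6851806640625) 14.68528938293457 [ 0.53627245 -0.2806496   0.177     ] [ 0.54393953 -0.28017015  0.2       ]
scene red 36 [ 0.532  -0.2748  0.1804] [ 0.5215 -0.2851  0.1664] [ 0.5468 -0.2652  0.1913]
-0.11 28 0.5897932518777795
-0.03 28 0.5868270216094758
0.05 29 0.5843802395719625
0.13 35 0.5810947362398635
t 12.78 pos [ 0.5536 -0.2782  0.3098] yaw -3.103 q [-0.57  0.48  0.45  1.54 -0.    2.53] w 0.063 F [ 1.4 -1.2  0.1] g 0.0
TURN 0 SHIFT mm [-107.3 -270.9  110.6] tilt 0.21
blue [170. 222.] ((427.9643859863281, -138.77818298339844), 37.24722671508789)
blue [128. 216.] ((434.6289978027344, -59.9552116394043), 37.23857879638672)
blue [ 78. 207.] ((443.0736999511719, 34.27002716064453), 36.996360778808594)
blue [ 50. 203.] ((449.22735595703125, 112.58427429199219), 37.14875030517578)
blue [130.  97.] ((659.9204711914062, -8.69161605834961), 162.19644165039062)
```

Guide moved back 28 mm: open, collar down. Now the board.

```bash
python3 - <<'E'
from h import *
to(.437,-.012,.31,-.084)
E
```

```text
t 12.78 pos [ 0.5536 -0.2782  0.3098] yaw -3.103 q [-0.57  0.48  0.45  1.54 -0.    2.53] w 0.063 F [ 1.4 -1.2  0.1] g 0.0
TURN 7.04 SHIFT mm [-138.5 -255.5    0.6] tilt 0.21
```

Request:
step_arm(
  plan=[
    [-1,[0,0,0],7.04],
    [-1,[-13.85,-25.5,0],0],
    [-1,[-13.85,-25.5,0],0],
    [-1,[-13.85,-25.5,0],0],
    [-1,[-13.85,-25.5,0],0],
    [-1,[-13.85,-25.5,0],0],
    [-1,[-13.85,-25.5,0],0],
    [-1,[-13.85,-25.5,0],0],
    [-1,[-13.85,-25.5,0],0],
    [-1,[-13.85,-25.5,0],0],
    [-1,[-13.85,-25.5,0],0],
    [-1,[0,0,0],0],
  ],
)

```text
time_s: 13.78
tool_pos: [0.4345, -0.0092, 0.3107]
orientation: [-3.137, 0.125, 0.006]
wrist_force: [-0.5, -0.3, -0.6]
width: 0.0852
grasp_force: 0.0
```

Request:
step_arm(
  newtons=60,
  plan=[
    [-1,[0,0,35],0],
    [-1,[0,0,35],0],
    [-1,[0,0,35],0],
    [-1,[0,0,35],0],
    [-1,[0,0,35],0],
    [-1,[0,0,35],0],
    [-1,[0,0,0],0],
    [-1,[0,0,0],0],
  ],
)

```text
time_s: 14.45
tool_pos: [0.4348, -0.0127, 0.0998]
orientation: [-3.138, 0.132, 0.011]
wrist_force: [0.5, 0.6, 0.0]
width: 0.0851
grasp_force: 0.0
```

```bash
python3 - <<'E'
from h import *
to(.437,-.012,.014,-.084)
d=grab('wrist','w7.png')
hsv=cv2.cvtColor(d['frame'],cv2.COLOR_RGB2HSV)
H,S=hsv[...,0].astype(int),hsv[...,1].astype(int)
m=((H>4)&(H<20)&(S>150)).astype(np.uint8);m[330:]=0
k,l,st,c=cv2.connectedComponentsWithStats(m)
for i in range(1,k):
    if st[i,4]>80:
        q=np.argwhere(l==i);lo=q[q[:,0]<q[:,0].min()+3][:,1].mean();print(st[i],c[i],fish(d,*c[i],.045))
E
```

```text
t 14.45 pos [ 0.4348 -0.0127  0.0998] yaw 3.057 q [-0.18  0.2  -0.53  0.85 -0.    3.05] w 0.0851 F [0.5 0.6 0. ] g 0.0
TURN -0.01 SHIFT mm [ 2.8 -0.9 85.8] tilt 0.4
[252 164  11  73 701] [256.66761769 201.98002853] [ 0.43965243 -0.0136005   0.045     ]
```

Request:
step_arm(
  plan=[
    [-1,[2.5,-0.5,30],0],
    [-1,[0,0,30],0],
    [-1,[0,0,20],0],
    [-1,[0,0,5],0],
    [-1,[0,0,0],0],
    [1,[0,0,0],0],
    [1,[0,0,0],0],
    [1,[0,0,0],0],
    [1,[0,0,0],0],
    [1,[0,0,0],0],
    [1,[0,0,0],0],
    [1,[0,0,0],0],
  ],
)

```text
time_s: 15.5
tool_pos: [0.4408, -0.0129, 0.0172]
orientation: [3.138, -0.132, 0.001]
wrist_force: [-1.3, -0.6, 5.8]
width: 0.0074
grasp_force: 59.5
```

Request:
step_arm(
  plan=[
    [1,[0,0,0],0],
    [1,[0,0,0],0],
    [1,[0,0,-10],0],
    [1,[0,0,-20],0],
    [1,[0,0,-25],0],
    [1,[0,0,-25],0],
    [1,[0,0,-30],0],
    [1,[0,0,-30],0],
    [1,[0,0,-30],0],
    [1,[0,0,-30],0],
    [1,[0,0,0],-7.04],
    [1,[0,0,0],0],
  ],
)

```text
time_s: 16.5
tool_pos: [0.4414, -0.0127, 0.218]
orientation: [3.14, 0.065, 0.005]
wrist_force: [0.0, 1.3, -4.1]
width: 0.007
grasp_force: 58.6
```

```bash
python3 - <<'E'
from h import *
to(.661,-.019,.215,.039)
E
```

```text
t 16.5 pos [ 0.4414 -0.0127  0.218 ] yaw -3.1 q [-0.17  0.11 -0.3   1.15  0.    2.93] w 0.007 F [ 0.   1.3 -4.1] g 58.6
TURN 0.12 SHIFT mm [219.2  14.9   3.7] tilt 0.17
```

Request:
step_arm(
  plan=[
    [1,[20,2,0],0],
    [1,[28,2,0],0],
    [1,[28,2,0],0],
    [1,[28,2,0],0],
    [1,[28,2,0],0],
    [1,[28,2,0],0],
    [1,[28,2,0],0],
    [1,[20,1,0],0],
    [1,[13,0,0],0],
    [1,[0,0,0],0],
    [1,[0,0,0],0],
    [1,[0,0,0],0],
  ],
)

```text
time_s: 17.5
tool_pos: [0.6603, -0.0188, 0.2151]
orientation: [-3.141, -0.059, 0.006]
wrist_force: [-0.9, 0.4, -2.7]
width: 0.0073
grasp_force: 58.6
```

```bash
python3 - <<'E'
from h import *
to(.663,-.019,.12,.039)
d=grab('scene','s8.png');P=cloud(d);f=d['frame']
cv2.imwrite('pics/s8c.png',cv2.resize(f[110:250,160:340],None,fx=4,fy=4,interpolation=cv2.INTER_CUBIC)[:,:,::-1])
E
```

```text
t 17.5 pos [ 0.6603 -0.0188  0.2151] yaw -3.104 q [-0.12  0.57  0.35  1.35 -0.    2.98] w 0.0073 F [-0.9  0.4 -2.7] g 58.6
TURN -0.07 SHIFT mm [ 3.1  0.3 95.1] tilt 0.21
```

View pics/s8c.png

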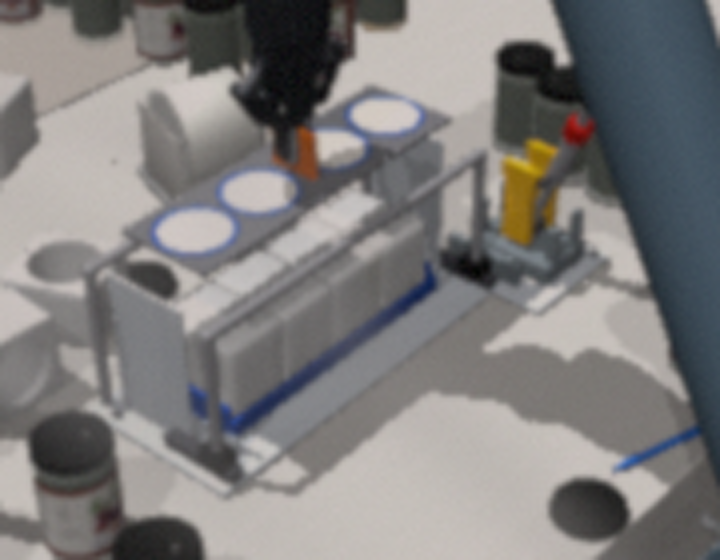

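Board level over the fixture (fin at crop (303,150)), lever leaning to the robot with the collar at (578,128). Lower.

Request:
step_arm(
  plan=[
    [1,[2,0,15],0],
    [1,[0,0,20],0],
    [1,[0,0,20],0],
    [1,[0,0,20],0],
    [1,[0,0,12],0],
    [1,[0,0,8],0],
    [1,[0,0,4],0],
    [1,[0,0,1.5],0],
    [1,[0,0,1],0],
    [1,[0,0,0],0],
    [1,[0,0,0],0],
  ],
)

```text
time_s: 18.47
tool_pos: [0.6645, -0.019, 0.1163]
orientation: [3.141, 0.061, 0.003]
wrist_force: [-0.0, -0.4, -3.1]
width: 0.0072
grasp_force: 58.6
```

```bash
python3 - <<'E'
from h import *
to(.663,-.019,.1132,.039)
E
```

```text
t 18.47 pos [ 0.6645 -0.019   0.1163] yaw -3.103 q [-0.12  0.61  0.15  1.11 -0.    2.98] w 0.0072 F [-0.  -0.4 -3.1] g 58.6
TURN -0.0 SHIFT mm [-1.5 -0.1  3.1] tilt 0.11
```

Not yet touching; go down 3 mm more, release, and rise.

Request:
step_arm(
  plan=[
    [1,[0,0,1.5],0],
    [1,[0,0,1.5],0],
    [1,[0,0,1],0],
    [1,[0,0,0],0],
    [0.6,[0,0,0],0],
    [0.6,[0,0,0],0],
    [0.6,[0,0,0],0],
    [0.6,[0,0,-10],0],
    [0.6,[0,0,-25],0],
    [0.6,[0,0,-30],0],
    [0.6,[0,0,-30],0],
    [0.6,[0,0,0],0],
  ],
)

```text
time_s: 19.47
tool_pos: [0.6671, -0.0193, 0.2141]
orientation: [3.139, 0.061, 0.018]
wrist_force: [0.5, 0.1, 1.0]
width: 0.0175
grasp_force: 0.0
```

Request:
step_arm(
  plan=[
    [-1,[-10,0,-35],0],
    [-1,[-20,0,-35],0],
    [-1,[-25,0,-30],0],
    [-1,[-25,0,0],0],
    [-1,[-25,0,0],0],
    [-1,[0,0,0],0],
    [-1,[0,0,0],0],
  ],
)

```text
time_s: 20.05
tool_pos: [0.5579, -0.023, 0.3072]
orientation: [3.141, 0.061, 0.001]
wrist_force: [0.9, -0.2, -0.3]
width: 0.0857
grasp_force: 0.0
```

```bash
cat >> h.py <<'E'
def rings():
    d=grab('wrist');hsv=cv2.cvtColor(d['frame'],cv2.COLOR_RGB2HSV);H,S=hsv[...,0].astype(int),hsv[...,1].astype(int)
    m=((H>100)&(H<130)&(S>90)).astype(np.uint8)
    cs,_=cv2.findContours(m,cv2.RETR_EXTERNAL,cv2.CHAIN_APPROX_NONE)
    for c in cs:
        if len(c)>40:
            pts=np.array([fish(d,*p[0],.101)[:2] for p in c],np.float32)*1000
            e=cv2.minEnclosingCircle(pts)
            if 30<e[1]<45: print('ring',np.round(e[0],1),round(e[1],1))
def jars():
    for n in('top','scene'):
        d=grab(n);P=cloud(d);Z=P[...,2]
        m=((Z>.1)&(Z<.125)&(d['range_z']>0)&(P[...,0]<.7)&(P[...,0]>.25)).astype(np.uint8)
        k,l,st,c=cv2.connectedComponentsWithStats(m)
        for i in range(1,k):
            if st[i,4]>60:
                q=P[l==i];q=q[q[:,2]>.108]
                if len(q)>30:print(n,c[i].round(),st[i,4],np.round((q[:,:2].max(0)+q[:,:2].min(0))/2,3),'med',np.round(cv2.minAreaRect((q[:,:2]*1000).astype(np.float32))[0],1),np.ptp(q,axis=0)[:2].round(3))
E
python3 - <<'E'
from h import *
to(.6,-.02,.3,.039)
rings();jars()
d=dict(np.load('last_scene.npz'));P=cloud(d);hsv=cv2.cvtColor(d['frame'],cv2.COLOR_RGB2HSV);H,S=hsv[...,0].astype(int),hsv[...,1]
m=(H>4)&(H<20)&(S>120)&(P[...,0]>.55)&(P[...,0]<.75)&(abs(P[...,1])<.1);print('fin',m.sum(),P[m].mean(0).round(4),P[m].max(0).round(4))
E
```

```text
t 20.05 pos [ 0.5579 -0.023   0.3072] yaw -3.103 q [-0.15  0.34  0.22  1.45 -0.    2.95] w 0.0857 F [ 0.9 -0.2 -0.3] g 0.0
TURN -0.02 SHIFT mm [42.2 -1.3  7.2] tilt 0.05
ring [ 667.7 -144.5] 37.2
ring [658.1 108. ] 37.4
ring [664.6 -65.3] 37.2
ring [661.1  28.8] 37.2
top [145. 145.] 281 [0.644 0.414] med [644.4 412.8] [0.067 0.067]
top [386. 168.] 1529 [ 0.595 -0.506] med [ 591.5 -497.8] [0.21  0.193]
top [177. 156.] 278 [0.609 0.292] med [609.  292.5] [0.066 0.067]
top [500. 151.] 129 [ 0.684 -0.974] med [ 683.6 -974.2] [0.033 0.078]
top [494. 196.] 2202 [ 0.509 -0.928] med [ 513.2 -923.8] [0.334 0.168]
top [165. 193.] 284 [0.468 0.327] med [467.9 327.5] [0.067 0.065]
top [172. 230.] 294 [0.335 0.295] med [334.6 294.8] [0.065 0.065]
top [323. 230.] 268 [ 0.354 -0.258] med [ 353.3 -257.4] [0.063 0.065]
scene [399.  99.] 1954 [ 0.499 -1.057] med [  532.1 -1052.5] [0.4   0.426]
scene [314. 131.] 535 [ 0.614 -0.492] med [ 615.6 -492.8] [0.169 0.159]
scene [292. 154.] 90 [ 0.575 -0.272] med [ 575.  -271.7] [0.057 0.05 ]
scene [224. 178.] 575 [0.66  0.069] med [668.3  70.8] [0.078 0.187]
scene [333. 178.] 72 [ 0.365 -0.25 ] med [ 371.4 -245.9] [0.043 0.05 ]
scene [177. 221.] 310 [0.609 0.29 ] med [609. 291.] [0.067 0.068]
scene [139. 235.] 343 [0.647 0.412] med [645.5 411.3] [0.073 0.067]
scene [199. 248.] 373 [0.467 0.325] med [466.7 325.1] [0.067 0.068]
scene [239. 265.] 422 [0.334 0.294] med [334.4 295.4] [0.066 0.068]
fin 87 [ 0.6618 -0.0159  0.13  ] [ 0.6862 -0.011   0.1479]
```

A jar was already knocked: it's now at top (172,230) = (0.335,0.295). Board is well placed. Rotate the tool 90° to pinch across the row, go to the jar at (0.609,0.292).

Request:
step_arm(
  plan=[
    [-1,[0,0,0],-7.1],
    [-1,[0,0,0],-7.1],
    [-1,[0,0,0],-7.1],
    [-1,[0,0,0],-7.1],
    [-1,[0,0,0],-7.1],
    [-1,[0,0,0],-7.1],
    [-1,[0,0,0],-7.1],
    [-1,[0,0,0],-7.1],
    [-1,[0,0,0],-7.1],
    [-1,[0,0,0],-7.1],
    [-1,[0,0,0],-7.1],
    [-1,[0,0,0],-7.1],
  ],
)

```text
time_s: 21.2
tool_pos: [0.5601, -0.0231, 0.3057]
orientation: [2.264, 2.178, -0.0]
wrist_force: [0.0, 0.0, -0.1]
width: 0.0853
grasp_force: 0.0
```

Request:
step_arm(
  plan=[
    [-1,[0,0,0],-4.8],
    [-1,[28.4,5.8,0],0],
    [-1,[28.4,5.8,0],0],
    [-1,[28.4,5.8,0],0],
    [-1,[28.4,5.8,0],0],
    [-1,[28.4,5.8,0],0],
    [-1,[28.4,5.8,0],0],
    [-1,[28.4,5.8,0],0],
    [-1,[28.4,5.8,0],0],
    [-1,[28.4,5.8,0],0],
    [-1,[28.4,5.8,0],0],
    [-1,[28.4,5.8,0],0],
  ],
)

```text
time_s: 22.2
tool_pos: [0.6114, 0.2936, 0.3054]
orientation: [2.177, 2.265, 0.0]
wrist_force: [0.6, 0.9, 0.6]
width: 0.0853
grasp_force: 0.0
```

Request:
step_arm(
  plan=[
    [-1,[0,0,35],0],
    [-1,[0,0,35],0],
    [-1,[0,0,35],0],
    [-1,[0,0,25],0],
    [-1,[0,0,0],0],
    [-1,[0,0,0],0],
  ],
)

```text
time_s: 22.7
tool_pos: [0.6096, 0.2915, 0.1741]
orientation: [-2.176, -2.263, 0.006]
wrist_force: [0.0, 0.1, 0.3]
width: 0.0856
grasp_force: 0.0
```

```bash
cat >> h.py <<'E'
def lid(z=.116):
    d=grab('wrist');g=cv2.cvtColor(d['frame'],cv2.COLOR_RGB2GRAY)
    return d,g
E
python3 - <<'E'
from h import *
to(.609,.2915,.064,.039-np.pi/2)
jars()
E
```

```text
t 22.7 pos [0.6096 0.2915 0.1741] yaw -1.532 q [ 0.35  0.61  0.31  1.28 -0.    1.88] w 0.0856 F [0.  0.1 0.3] g 0.0
TURN 0.01 SHIFT mm [  0.2  -0.2 110.2] tilt 0.26
top [258. 148.] 1141 [ 0.651 -0.015] med [650.2 -15.1] [0.088 0.32 ]
top [142. 146.] 197 [0.644 0.421] med [641.3 422.5] [0.067 0.053]
top [386. 168.] 1537 [ 0.595 -0.506] med [ 590.4 -497.1] [0.21  0.191]
top [501. 151.] 127 [ 0.683 -0.966] med [ 682.8 -965.8] [0.034 0.072]
top [494. 196.] 2197 [ 0.509 -0.928] med [ 512.5 -923. ] [0.332 0.166]
top [159. 195.] 70 [0.462 0.347] med [459.8 349. ] [0.05  0.027]
top [168. 231.] 142 [0.334 0.308] med [330.6 311.7] [0.064 0.038]
top [323. 230.] 268 [ 0.354 -0.257] med [ 353.7 -257.2] [0.064 0.066]
scene [396.  99.] 2113 [ 0.498 -1.053] med [  537.3 -1039.1] [0.404 0.432]
scene [347. 131.] 82 [ 0.521 -0.573] med [ 514.3 -575.3] [0.063 0.066]
scene [292. 154.] 94 [ 0.575 -0.276] med [ 574.8 -275.4] [0.056 0.052]
scene [224. 178.] 557 [0.659 0.072] med [664.2  71.6] [0.074 0.184]
scene [177. 221.] 305 [0.61  0.291] med [608.9 289.9] [0.068 0.067]
scene [139. 235.] 348 [0.646 0.412] med [644.8 410.3] [0.073 0.067]
scene [199. 248.] 371 [0.468 0.324] med [466.7 325.1] [0.069 0.068]
scene [239. 265.] 419 [0.333 0.293] med [334.6 294.9] [0.068 0.069]
```

Request:
step_arm(
  newtons=45,
  plan=[
    [-1,[0,0,30],0],
    [-1,[0,0,30],0],
    [-1,[0,0,30],0],
    [-1,[0,0,20],0],
    [-1,[0,0,0],0],
    [0.3,[0,0,0],0],
    [0.3,[0,0,0],0],
    [0.3,[0,0,0],0],
    [0.3,[0,0,0],0],
    [0.3,[0,0,0],0],
    [0.3,[0,0,0],0],
  ],
)

```text
time_s: 23.72
tool_pos: [0.6125, 0.2924, 0.069]
orientation: [2.176, 2.263, 0.007]
wrist_force: [-0.3, -0.2, 6.9]
width: 0.0686
grasp_force: 52.2
```

Request:
step_arm(
  plan=[
    [0.3,[0,0,-10],0],
    [0.3,[0,0,-20],0],
    [0.3,[0,0,-30],0],
    [0.3,[0,0,-35],0],
    [0.3,[0,0,-35],0],
    [0.3,[0,0,-35],0],
    [0.3,[0,0,-30],0],
    [0.3,[0,0,0],0],
    [0.3,[0,0,0],0],
  ],
)

```text
time_s: 24.47
tool_pos: [0.6115, 0.2921, 0.2633]
orientation: [2.176, 2.263, 0.006]
wrist_force: [-0.4, -0.7, -6.0]
width: 0.0687
grasp_force: 52.8
```

```bash
python3 - <<'E'
from h import *
to(.657,.109,.255,.039-np.pi/2)
E
```

```text
t 24.47 pos [0.6115 0.2921 0.2633] yaw -1.532 q [ 0.35  0.61  0.54  1.49 -0.    1.88] w 0.0687 F [-0.4 -0.7 -6. ] g 52.8
TURN 0.0 SHIFT mm [-184.7   38.3    8.2] tilt 0.25
```

Request:
step_arm(
  plan=[
    [0.3,[-12,3,0],0],
    [0.3,[-22,5,0],0],
    [0.3,[-26,5,0],0],
    [0.3,[-26,5,0],0],
    [0.3,[-26,5,0],0],
    [0.3,[-26,5,0],0],
    [0.3,[-22,5,0],0],
    [0.3,[-15,3.5,0],0],
    [0.3,[-10,2.5,0],0],
    [0.3,[0,0,0],0],
    [0.3,[0,0,0],0],
    [0.3,[0,0,0],0],
  ],
)

```text
time_s: 25.47
tool_pos: [0.6562, 0.1095, 0.2607]
orientation: [-2.175, -2.265, 0.0]
wrist_force: [0.2, -0.9, -4.1]
width: 0.0686
grasp_force: 52.7
```

Request:
step_arm(
  plan=[
    [0.3,[0,0,15],0],
    [0.3,[0,0,20],0],
    [0.3,[0,0,20],0],
    [0.3,[0,0,15],0],
    [0.3,[0,0,8],0],
    [0.3,[0,0,5],0],
    [0.3,[0,0,0],0],
    [0.3,[0,0,0],0],
  ],
)

```text
time_s: 26.13
tool_pos: [0.6569, 0.1089, 0.1789]
orientation: [2.176, 2.265, 0.001]
wrist_force: [-0.8, -0.2, -3.5]
width: 0.0686
grasp_force: 52.7
```

```bash
python3 - <<'E'
from h import *
to(.658,.108,.170,.039-np.pi/2)
E
```

```text
t 26.13 pos [0.6569 0.1089 0.1789] yaw -1.531 q [0.07 0.58 0.28 1.26 0.   1.6 ] w 0.0686 F [-0.8 -0.2 -3.5] g 52.7
TURN 0.04 SHIFT mm [-0.9  1.1  8.9] tilt 0.05
```

Request:
step_arm(
  plan=[
    [0.3,[-1,1,3],0],
    [0.3,[0,0,3],0],
    [0.3,[0,0,1.5],0],
    [0.3,[0,0,1],0],
    [0.3,[0,0,0],0],
    [0.3,[0,0,0],0],
  ],
)

```text
time_s: 26.63
tool_pos: [0.6579, 0.1073, 0.1702]
orientation: [2.177, 2.264, 0.001]
wrist_force: [-0.7, -0.0, -1.3]
width: 0.0688
grasp_force: 52.8
```

Request:
step_arm(
  plan=[
    [0.3,[0,0,1],0],
    [0.3,[0,0,0],0],
    [-1,[0,0,0],0],
    [-1,[0,0,0],0],
    [-1,[0,0,0],0],
    [-1,[0,0,0],0],
    [-1,[0,0,-20],0],
    [-1,[0,0,-30],0],
    [-1,[0,0,-35],0],
    [-1,[0,0,-35],0],
    [-1,[0,0,-10],0],
    [-1,[0,0,0],0],
  ],
)

```text
time_s: 27.63
tool_pos: [0.6596, 0.1075, 0.303]
orientation: [2.174, 2.26, 0.009]
wrist_force: [0.1, -0.8, 0.1]
width: 0.0854
grasp_force: 0.0
```

```bash
cat >> h.py <<'E'
def placed():
    for n in('scene','top'):
        d=grab(n);P=cloud(d);Z=P[...,2]
        m=((Z>.205)&(Z<.225)&(d['range_z']>0)&(P[...,0]<.75)&(P[...,0]>.58)&(abs(P[...,1])<.2)).astype(np.uint8)
        k,l,st,c=cv2.connectedComponentsWithStats(m)
        for i in range(1,k):
            if st[i,4]>60:
                q=P[l==i];q=q[q[:,2]>.208]
                print('placed',n,c[i].round(),st[i,4],np.round((q.max(0)+q.min(0))/2,3),np.ptp(q,axis=0).round(3))
E
python3 - <<'E'
from h import *
to(.470,.3245,.255,.039-np.pi/2)
placed();jars()
E
```

```text
t 27.63 pos [0.6596 0.1075 0.303 ] yaw -1.532 q [ 0.07  0.6   0.62  1.58 -0.    1.6 ] w 0.0854 F [ 0.1 -0.8  0.1] g 0.0
TURN 0.0 SHIFT mm [ 224.2 -181.4   46.6] tilt 0.46
placed scene [208. 165.] 231 [0.654 0.106 0.214] [0.066 0.065 0.012]
top [145. 145.] 281 [0.645 0.414] med [644.9 412.8] [0.066 0.067]
top [277. 148.] 644 [ 0.657 -0.081] med [656.4 -81.5] [0.085 0.185]
top [386. 168.] 1531 [ 0.595 -0.506] med [ 591.  -497.1] [0.21  0.191]
top [501. 151.] 124 [ 0.683 -0.969] med [ 683.2 -969.3] [0.033 0.069]
top [494. 196.] 2200 [ 0.508 -0.926] med [ 511.8 -923.7] [0.331 0.172]
top [165. 193.] 289 [0.467 0.327] med [466.4 326.1] [0.067 0.066]
top [323. 230.] 270 [ 0.353 -0.257] med [ 353.6 -257. ] [0.063 0.065]
scene [396.  99.] 2109 [ 0.498 -1.056] med [  535.8 -1038. ] [0.404 0.429]
scene [345. 131.] 109 [ 0.523 -0.573] med [ 521.  -574.2] [0.068 0.072]
scene [293. 153.] 89 [ 0.575 -0.274] med [ 574.7 -273.6] [0.058 0.052]
scene [238. 169.] 308 [0.658 0.033] med [639.   22.7] [0.058 0.106]
scene [201. 195.] 119 [0.659 0.143] med [660.3 155.7] [0.08  0.037]
scene [139. 235.] 349 [0.645 0.412] med [645.1 412.4] [0.067 0.065]
scene [199. 248.] 369 [0.468 0.324] med [466.7 325.1] [0.07 0.07]
scene [239. 265.] 418 [0.334 0.293] med [334.  295.4] [0.069 0.068]
```

Request:
step_arm(
  plan=[
    [-1,[28,-22.7,0],0],
    [-1,[28,-22.7,0],0],
    [-1,[28,-22.7,0],0],
    [-1,[28,-22.7,0],0],
    [-1,[28,-22.7,0],0],
    [-1,[28,-22.7,0],0],
    [-1,[28,-22.7,0],0],
    [-1,[28,-22.7,0],0],
    [-1,[0,0,40],0],
    [-1,[0,0,40],0],
    [-1,[0,0,40],0],
    [-1,[0,0,0],0],
  ],
)

```text
time_s: 28.83
tool_pos: [0.4578, 0.3194, 0.1667]
orientation: [-2.172, -2.26, 0.036]
wrist_force: [-2.6, -1.7, -1.3]
width: 0.0857
grasp_force: 0.0
```

```bash
python3 - <<'E'
from h import *
to(.470,.3245,.064,.039-np.pi/2)
E
```

```text
t 28.83 pos [0.4578 0.3194 0.1667] yaw -1.531 q [ 0.5   0.39 -0.07  1.14 -0.    2.03] w 0.0857 F [-2.6 -1.7 -1.3] g 0.0
TURN 0.04 SHIFT mm [  5.7  14.6 102.3] tilt 1.36
```

Request:
step_arm(
  plan=[
    [-1,[0,0,0],0],
    [-1,[0,0,0],0],
    [-1,[0,0,0],0],
  ],
)

```text
time_s: 29.08
tool_pos: [0.4701, 0.3252, 0.1819]
orientation: [2.177, 2.262, 0.009]
wrist_force: [1.0, -0.4, -1.4]
width: 0.0854
grasp_force: 0.0
```

```bash
python3 - <<'E'
from h import *
to(.470,.3245,.064,.039-np.pi/2)
E
```

```text
t 29.08 pos [0.4701 0.3252 0.1819] yaw -1.532 q [ 0.49  0.38 -0.04  1.14 -0.    2.03] w 0.0854 F [ 1.  -0.4 -1.4] g 0.0
TURN -0.02 SHIFT mm [ -1.1  -0.8 117.9] tilt 0.35
```

Settled. Descend, grip, lift.

Request:
step_arm(
  plan=[
    [-1,[-1,-0.5,30],0],
    [-1,[0,0,30],0],
    [-1,[0,0,30],0],
    [-1,[0,0,18],0],
    [-1,[0,0,8],0],
    [-1,[0,0,0],0],
    [0.3,[0,0,0],0],
    [0.3,[0,0,0],0],
    [0.3,[0,0,0],0],
    [0.3,[0,0,0],0],
    [0.3,[0,0,0],0],
    [0.3,[0,0,0],0],
  ],
)

```text
time_s: 30.08
tool_pos: [0.4692, 0.3243, 0.0653]
orientation: [2.177, 2.263, 0.008]
wrist_force: [0.4, -0.3, 7.5]
width: 0.0685
grasp_force: 52.2
```

Request:
step_arm(
  plan=[
    [0.3,[0,0,-10],0],
    [0.3,[0,0,-20],0],
    [0.3,[0,0,-30],0],
    [0.3,[0,0,-35],0],
    [0.3,[0,0,-35],0],
    [0.3,[0,0,-35],0],
    [0.3,[0,0,-30],0],
    [0.3,[0,0,0],0],
    [0.3,[0,0,0],0],
    [0.3,[0,0,0],0],
  ],
)

```text
time_s: 30.92
tool_pos: [0.4663, 0.3227, 0.2567]
orientation: [-2.177, -2.264, 0.003]
wrist_force: [0.3, -0.8, -5.0]
width: 0.0683
grasp_force: 52.7
```

```bash
python3 - <<'E'
from h import *
to(.661,.029,.26,.039-np.pi/2)
E
```

```text
t 30.92 pos [0.4663 0.3227 0.2567] yaw -1.532 q [ 0.49  0.36  0.12  1.33 -0.    2.03] w 0.0683 F [ 0.3 -0.8 -5. ] g 52.7
TURN -0.0 SHIFT mm [-301.1  183.1   -3.3] tilt 0.11
```

Request:
step_arm(
  plan=[
    [0.3,[-15,0,-2],0],
    [0.3,[-26,0,0],0],
    [0.3,[-30,0,0],0],
    [0.3,[-30,0,0],0],
    [0.3,[-30,0,0],0],
    [0.3,[-30,0,0],0],
    [0.3,[-30,0,0],0],
    [0.3,[-30,0,0],0],
    [0.3,[-30,0,0],0],
    [0.3,[-30,0,0],0],
    [0.3,[-15,5,0],0],
    [0.3,[-5,8,0],0],
  ],
)

```text
time_s: 31.92
tool_pos: [0.4896, 0.0198, 0.2578]
orientation: [-2.18, -2.258, 0.007]
wrist_force: [0.2, 0.4, -4.1]
width: 0.0684
grasp_force: 52.6
```

Request:
step_arm(
  plan=[
    [0.3,[0,18,0],0],
    [0.3,[0,25,0],0],
    [0.3,[0,25,0],0],
    [0.3,[0,25,0],0],
    [0.3,[0,25,0],0],
    [0.3,[0,25,0],0],
    [0.3,[0,18,0],0],
    [0.3,[0,9,0],0],
    [0.3,[0,0,0],0],
    [0.3,[0,0,0],0],
    [0.3,[0,0,0],0],
  ],
)

```text
time_s: 32.83
tool_pos: [0.6605, 0.0297, 0.2586]
orientation: [-2.176, -2.263, 0.003]
wrist_force: [-0.7, -0.4, -3.7]
width: 0.0687
grasp_force: 53.0
```

```bash
python3 - <<'E'
from h import *
to(.661,.029,.167,.039-np.pi/2)
E
```

```text
t 32.83 pos [0.6605 0.0297 0.2586] yaw -1.531 q [-0.05  0.57  0.46  1.46 -0.    1.48] w 0.0687 F [-0.7 -0.4 -3.7] g 53.0
TURN 0.02 SHIFT mm [-0.7  0.7 91.6] tilt 0.16
```

Request:
step_arm(
  plan=[
    [0.3,[-0.5,0.5,15],0],
    [0.3,[0,0,20],0],
    [0.3,[0,0,20],0],
    [0.3,[0,0,15],0],
    [0.3,[0,0,10],0],
    [0.3,[0,0,5],0],
    [0.3,[0,0,3],0],
    [0.3,[0,0,2],0],
    [0.3,[0,0,1],0],
    [0.3,[0,0,0],0],
    [0.3,[0,0,0],0],
  ],
)

```text
time_s: 33.75
tool_pos: [0.6627, 0.0289, 0.1695]
orientation: [2.177, 2.263, 0.001]
wrist_force: [-0.4, 0.1, -4.3]
width: 0.0683
grasp_force: 53.1
```

Request:
step_arm(
  plan=[
    [0.3,[0,0,1.5],0],
    [0.3,[0,0,1.5],0],
    [0.3,[0,0,0],0],
    [0.3,[0,0,0],0],
  ],
)

```text
time_s: 34.08
tool_pos: [0.6626, 0.0289, 0.1665]
orientation: [2.177, 2.263, 0.001]
wrist_force: [-0.9, -1.1, 1.3]
width: 0.0682
grasp_force: 53.2
```

Request:
step_arm(
  plan=[
    [-1,[0,0,0],0],
    [-1,[0,0,0],0],
    [-1,[0,0,0],0],
    [-1,[0,0,0],0],
    [-1,[0,0,-20],0],
    [-1,[0,0,-30],0],
    [-1,[0,0,-35],0],
    [-1,[0,0,-35],0],
    [-1,[0,0,-15],0],
    [-1,[0,0,0],0],
    [-1,[0,0,0],0],
  ],
)

```text
time_s: 35.0
tool_pos: [0.6631, 0.0289, 0.3018]
orientation: [2.176, 2.263, 0.003]
wrist_force: [-0.6, -0.6, -0.7]
width: 0.0851
grasp_force: 0.0
```

```bash
python3 - <<'E'
from h import *
to(.337,.294,.30,.039-np.pi/2)
placed();jars()
E
```

```text
t 35.0 pos [0.6631 0.0289 0.3018] yaw -1.532 q [-0.05  0.59  0.6   1.58 -0.    1.48] w 0.0851 F [-0.6 -0.6 -0.7] g 0.0
TURN 0.0 SHIFT mm [ 277.6 -315.5    0.7] tilt 0.18
placed scene [215. 160.] 436 [0.661 0.069 0.215] [0.079 0.141 0.013]
placed top [228. 138.] 297 [0.656 0.107 0.216] [0.068 0.064 0.016]
top [145. 145.] 285 [0.645 0.412] med [645.1 412.4] [0.066 0.068]
top [386. 168.] 1538 [ 0.595 -0.506] med [ 590.8 -495.6] [0.209 0.192]
top [501. 151.] 119 [ 0.684 -0.969] med [ 683.2 -969.3] [0.032 0.069]
top [494. 197.] 2198 [ 0.509 -0.926] med [ 512.6 -922. ] [0.333 0.168]
top [169. 229.] 177 [0.334 0.306] med [335.7 308.2] [0.065 0.041]
top [323. 230.] 272 [ 0.354 -0.257] med [ 353.8 -256.8] [0.064 0.065]
scene [396.  99.] 2107 [ 0.499 -1.059] med [  500.  -1057.8] [0.4   0.427]
scene [346. 131.] 97 [ 0.522 -0.575] med [ 519.7 -577.4] [0.063 0.07 ]
scene [292. 154.] 90 [ 0.576 -0.274] med [ 575.2 -272.6] [0.059 0.051]
scene [201. 195.] 116 [0.66  0.144] med [660.8 155.2] [0.079 0.034]
scene [139. 235.] 342 [0.644 0.412] med [645.1 409.4] [0.07  0.069]
scene [239. 265.] 421 [0.334 0.294] med [334.1 294.9] [0.067 0.067]
```

Request:
step_arm(
  plan=[
    [-1,[23.1,-26.3,0],0],
    [-1,[23.1,-26.3,0],0],
    [-1,[23.1,-26.3,0],0],
    [-1,[23.1,-26.3,0],0],
    [-1,[23.1,-26.3,0],0],
    [-1,[23.1,-26.3,0],0],
    [-1,[23.1,-26.3,0],0],
    [-1,[23.1,-26.3,0],0],
    [-1,[23.1,-26.3,0],0],
    [-1,[23.1,-26.3,0],0],
    [-1,[23.1,-26.3,0],0],
    [-1,[23.1,-26.3,0],0],
  ],
)

```text
time_s: 36.2
tool_pos: [0.3337, 0.2939, 0.2994]
orientation: [-2.178, -2.264, 0.003]
wrist_force: [-0.2, 0.8, 0.3]
width: 0.0854
grasp_force: 0.0
```

Request:
step_arm(
  plan=[
    [-1,[0,0,30],0],
    [-1,[0,0,30],0],
    [-1,[0,0,30],0],
    [-1,[0,0,25],0],
    [-1,[0,0,0],0],
    [-1,[0,0,0],0],
    [-1,[0,0,0],0],
    [-1,[0,0,0],0],
  ],
)

```text
time_s: 36.87
tool_pos: [0.3372, 0.2943, 0.1874]
orientation: [2.177, 2.263, 0.005]
wrist_force: [0.1, 0.2, -0.2]
width: 0.0858
grasp_force: 0.0
```

```bash
python3 - <<'E'
from h import *
to(.337,.294,.064,.039-np.pi/2)
E
```

```text
t 36.87 pos [0.3372 0.2943 0.1874] yaw -1.532 q [ 0.58  0.14 -0.35  1.08 -0.    2.11] w 0.0858 F [ 0.1  0.2 -0.2] g 0.0
TURN -0.02 SHIFT mm [ -0.5  -0.5 123.4] tilt 0.17
```

Request:
step_arm(
  plan=[
    [-1,[0,-0.5,30],0],
    [-1,[0,0,30],0],
    [-1,[0,0,30],0],
    [-1,[0,0,23],0],
    [-1,[0,0,9],0],
    [-1,[0,0,0],0],
    [0.3,[0,0,0],0],
    [0.3,[0,0,0],0],
    [0.3,[0,0,0],0],
    [0.3,[0,0,0],0],
    [0.3,[0,0,0],0],
    [0.3,[0,0,0],0],
  ],
)

```text
time_s: 37.87
tool_pos: [0.3369, 0.2946, 0.0655]
orientation: [2.177, 2.264, 0.006]
wrist_force: [-2.0, -1.3, 6.6]
width: 0.0686
grasp_force: 52.1
```

Request:
step_arm(
  plan=[
    [0.3,[0,0,-10],0],
    [0.3,[0,0,-20],0],
    [0.3,[0,0,-30],0],
    [0.3,[0,0,-35],0],
    [0.3,[0,0,-35],0],
    [0.3,[0,0,-35],0],
    [0.3,[0,0,-33],0],
    [0.3,[0,0,0],0],
    [0.3,[0,0,0],0],
    [0.3,[0,0,0],0],
  ],
)

```text
time_s: 38.7
tool_pos: [0.335, 0.2933, 0.2607]
orientation: [-2.178, -2.264, 0.002]
wrist_force: [0.2, 0.1, -4.7]
width: 0.0683
grasp_force: 53.1
```

```bash
python3 - <<'E'
from h import *
to(.5,-.059,.26,.039-np.pi/2)
to(.6645,-.065,.26,.039-np.pi/2)
E
```

```text
t 38.7 pos [0.335  0.2933 0.2607] yaw -1.532 q [ 0.58  0.11 -0.2   1.27 -0.    2.11] w 0.0683 F [ 0.2  0.1 -4.7] g 53.1
TURN -0.0 SHIFT mm [-358.4  151.2    0.8] tilt 0.07
t 38.7 pos [0.335  0.2933 0.2607] yaw -1.532 q [ 0.58  0.11 -0.2   1.27 -0.    2.11] w 0.0683 F [ 0.2  0.1 -4.7] g 53.1
TURN -0.0 SHIFT mm [-370.9  315.3    0.7] tilt 0.07
```

Request:
step_arm(
  plan=[
    [0.3,[-18,8,0],0],
    [0.3,[-28,12,0],0],
    [0.3,[-32,13,0],0],
    [0.3,[-32,13,0],0],
    [0.3,[-32,13,0],0],
    [0.3,[-32,13,0],0],
    [0.3,[-32,13,0],0],
    [0.3,[-32,13,0],0],
    [0.3,[-32,13,0],0],
    [0.3,[-32,13,0],0],
    [0.3,[-32,13,0],0],
    [0.3,[-28,13,0],0],
  ],
)

```text
time_s: 39.7
tool_pos: [0.4982, -0.0641, 0.2589]
orientation: [-2.176, -2.26, 0.004]
wrist_force: [-0.8, 1.1, -4.7]
width: 0.0684
grasp_force: 52.9
```

Request:
step_arm(
  plan=[
    [0.3,[-8,20,0],0],
    [0.3,[-1,25,0],0],
    [0.3,[0,25,0],0],
    [0.3,[0,25,0],0],
    [0.3,[0,25,0],0],
    [0.3,[0,20,0],0],
    [0.3,[0,14,0],0],
    [0.3,[0,9,0],0],
    [0.3,[0,0,0],0],
    [0.3,[0,0,0],0],
    [0.3,[0,0,0],0],
  ],
)

```text
time_s: 40.62
tool_pos: [0.6614, -0.0648, 0.2598]
orientation: [-2.176, -2.262, 0.004]
wrist_force: [-0.3, -0.2, -4.2]
width: 0.0687
grasp_force: 53.1
```

```bash
python3 - <<'E'
from h import *
to(.6645,-.065,.167,.039-np.pi/2)
E
```

```text
t 40.62 pos [ 0.6614 -0.0648  0.2598] yaw -1.532 q [-0.19  0.58  0.48  1.47 -0.    1.34] w 0.0687 F [-0.3 -0.2 -4.2] g 53.1
TURN -0.01 SHIFT mm [-0.4  3.4 92.8] tilt 0.22
```

Request:
step_arm(
  plan=[
    [0.3,[0,1.5,15],0],
    [0.3,[0,0,20],0],
    [0.3,[0,0,20],0],
    [0.3,[0,0,15],0],
    [0.3,[0,0,10],0],
    [0.3,[0,0,5],0],
    [0.3,[0,0,4],0],
    [0.3,[0,0,2.5],0],
    [0.3,[0,0,1.5],0],
    [0.3,[0,0,1],0],
    [0.3,[0,0,0],0],
    [0.3,[0,0,0],0],
  ],
)

```text
time_s: 41.62
tool_pos: [0.6646, -0.0649, 0.1683]
orientation: [2.177, 2.264, 0.001]
wrist_force: [-0.2, -0.2, -4.5]
width: 0.0685
grasp_force: 53.1
```

Request:
step_arm(
  plan=[
    [0.3,[0,0,1],0],
    [0.3,[0,0,1],0],
    [0.3,[0,0,0],0],
    [0.3,[0,0,0],0],
  ],
)

```text
time_s: 41.95
tool_pos: [0.6646, -0.065, 0.1667]
orientation: [2.177, 2.263, 0.001]
wrist_force: [-1.8, -0.4, 1.2]
width: 0.0686
grasp_force: 53.4
```

Request:
step_arm(
  plan=[
    [-1,[0,0,0],0],
    [-1,[0,0,0],0],
    [-1,[0,0,0],0],
    [-1,[0,0,0],0],
    [-1,[0,0,-20],0],
    [-1,[0,0,-30],0],
    [-1,[0,0,-35],0],
    [-1,[0,0,-35],0],
    [-1,[0,0,-15],0],
    [-1,[0,0,0],0],
    [-1,[0,0,0],0],
  ],
)

```text
time_s: 42.87
tool_pos: [0.6651, -0.065, 0.3017]
orientation: [2.176, 2.262, 0.003]
wrist_force: [-0.1, 0.8, -1.2]
width: 0.0858
grasp_force: 0.0
```

```bash
python3 - <<'E'
from h import *
to(.356,-.258,.30,.039-np.pi/2)
placed();jars()
E
```

```text
t 42.87 pos [ 0.6651 -0.065   0.3017] yaw -1.532 q [-0.19  0.6   0.62  1.59 -0.    1.34] w 0.0858 F [-0.1  0.8 -1.2] g 0.0
TURN 0.0 SHIFT mm [-180.8 -316.4    0.9] tilt 0.18
placed scene [241. 145.] 189 [ 0.664 -0.065  0.215] [0.07  0.067 0.013]
placed scene [215. 160.] 438 [0.658 0.069 0.214] [0.072 0.144 0.013]
placed top [228. 138.] 298 [0.655 0.107 0.217] [0.069 0.064 0.017]
placed top [250. 138.] 291 [0.66  0.032 0.216] [0.068 0.067 0.016]
top [145. 145.] 280 [0.644 0.412] med [644.9 412.2] [0.067 0.068]
top [239. 154.] 255 [0.635 0.061] med [637.1  60.4] [0.055 0.157]
top [386. 168.] 1542 [ 0.595 -0.506] med [ 591.5 -497. ] [0.209 0.191]
top [501. 151.] 127 [ 0.684 -0.975] med [ 684.1 -975. ] [0.031 0.078]
top [494. 196.] 2187 [ 0.509 -0.925] med [ 511.8 -924.2] [0.333 0.169]
top [323. 230.] 271 [ 0.354 -0.257] med [ 353.6 -257.4] [0.063 0.066]
scene [396.  99.] 2104 [ 0.498 -1.054] med [  503.  -1054.5] [0.403 0.429]
scene [298. 131.] 84 [ 0.669 -0.436] med [ 671.8 -432.1] [0.058 0.061]
scene [346. 131.] 103 [ 0.522 -0.572] med [ 519.6 -575.3] [0.064 0.073]
scene [292. 154.] 91 [ 0.576 -0.274] med [ 574.6 -272.2] [0.064 0.052]
scene [201. 195.] 117 [0.659 0.144] med [660.7 151. ] [0.076 0.038]
scene [139. 235.] 348 [0.645 0.412] med [645.6 412.2] [0.069 0.065]
```

Request:
step_arm(
  plan=[
    [-1,[-15.1,-26.4,0],0],
    [-1,[-15.1,-26.4,0],0],
    [-1,[-15.1,-26.4,0],0],
    [-1,[-15.1,-26.4,0],0],
    [-1,[-15.1,-26.4,0],0],
    [-1,[-15.1,-26.4,0],0],
    [-1,[-15.1,-26.4,0],0],
    [-1,[-15.1,-26.4,0],0],
    [-1,[-15.1,-26.4,0],0],
    [-1,[-15.1,-26.4,0],0],
    [-1,[-15.1,-26.4,0],0],
    [-1,[-15.1,-26.4,0],0],
  ],
)

```text
time_s: 44.07
tool_pos: [0.3527, -0.258, 0.2994]
orientation: [-2.176, -2.263, 0.0]
wrist_force: [-0.3, -0.4, 0.1]
width: 0.0857
grasp_force: 0.0
```

Request:
step_arm(
  plan=[
    [-1,[0,0,30],0],
    [-1,[0,0,30],0],
    [-1,[0,0,30],0],
    [-1,[0,0,25],0],
    [-1,[0,0,0],0],
    [-1,[0,0,0],0],
    [-1,[0,0,0],0],
    [-1,[0,0,0],0],
  ],
)

```text
time_s: 44.73
tool_pos: [0.3557, -0.2591, 0.1874]
orientation: [2.175, 2.262, -0.0]
wrist_force: [0.7, 0.5, 0.8]
width: 0.0856
grasp_force: 0.0
```

```bash
python3 - <<'E'
from h import *
to(.356,-.258,.064,.039-np.pi/2)
E
```

```text
t 44.73 pos [ 0.3557 -0.2591  0.1874] yaw -1.532 q [-0.77  0.12 -0.37  1.07 -0.    0.76] w 0.0856 F [0.7 0.5 0.8] g 0.0
TURN 0.01 SHIFT mm [1.400e+00 1.000e-01 1.234e+02] tilt 0.17
```

Request:
step_arm(
  plan=[
    [-1,[1,0,30],0],
    [-1,[0,0,30],0],
    [-1,[0,0,30],0],
    [-1,[0,0,23],0],
    [-1,[0,0,9],0],
    [-1,[0,0,0],0],
    [0.3,[0,0,0],0],
    [0.3,[0,0,0],0],
    [0.3,[0,0,0],0],
    [0.3,[0,0,0],0],
    [0.3,[0,0,0],0],
    [0.3,[0,0,0],0],
  ],
)

```text
time_s: 45.73
tool_pos: [0.3559, -0.2587, 0.0656]
orientation: [2.175, 2.261, -0.0]
wrist_force: [-1.2, -0.1, 6.7]
width: 0.0686
grasp_force: 52.1
```

Request:
step_arm(
  plan=[
    [0.3,[0,0,-10],0],
    [0.3,[0,0,-20],0],
    [0.3,[0,0,-30],0],
    [0.3,[0,0,-35],0],
    [0.3,[0,0,-35],0],
    [0.3,[0,0,-35],0],
    [0.3,[0,0,-33],0],
    [0.3,[0,0,0],0],
    [0.3,[0,0,0],0],
    [0.3,[0,0,0],0],
  ],
)

```text
time_s: 46.57
tool_pos: [0.3542, -0.2568, 0.2607]
orientation: [-2.177, -2.263, -0.0]
wrist_force: [-0.7, 0.3, -4.4]
width: 0.0684
grasp_force: 53.1
```

```bash
python3 - <<'E'
from h import *
to(.48,-.137,.26,.039-np.pi/2)
to(.6675,-.1445,.26,.039-np.pi/2)
E
```

```text
t 46.57 pos [ 0.3542 -0.2568  0.2607] yaw -1.532 q [-0.77  0.09 -0.21  1.27  0.    0.76] w 0.0684 F [-0.7  0.3 -4.4] g 53.1
TURN -0.0 SHIFT mm [114.8 130.4   0.7] tilt 0.07
t 46.57 pos [ 0.3542 -0.2568  0.2607] yaw -1.532 q [-0.77  0.09 -0.21  1.27  0.    0.76] w 0.0684 F [-0.7  0.3 -4.4] g 53.1
TURN -0.0 SHIFT mm [100.  317.4   0.6] tilt 0.07
```

Request:
step_arm(
  plan=[
    [0.3,[12,12,0],0],
    [0.3,[20,20,0],0],
    [0.3,[20,25,0],0],
    [0.3,[20,25,0],0],
    [0.3,[18,25,0],0],
    [0.3,[10,25,0],0],
    [0.3,[0,25,0],0],
    [0.3,[0,25,0],0],
    [0.3,[0,25,0],0],
    [0.3,[0,25,0],0],
    [0.3,[0,25,0],0],
    [0.3,[0,20,0],0],
  ],
)

```text
time_s: 47.57
tool_pos: [0.6278, -0.1457, 0.2579]
orientation: [-2.174, -2.261, 0.003]
wrist_force: [0.6, 0.1, -3.3]
width: 0.0683
grasp_force: 53.0
```

Request:
step_arm(
  plan=[
    [0.3,[0,14,0],0],
    [0.3,[0,10,0],0],
    [0.3,[0,12,0],0],
    [0.3,[0,0,0],0],
    [0.3,[0,0,0],0],
    [0.3,[0,0,0],0],
  ],
)

```text
time_s: 48.07
tool_pos: [0.6623, -0.1449, 0.2597]
orientation: [-2.175, -2.262, 0.003]
wrist_force: [-0.1, -0.1, -3.9]
width: 0.0688
grasp_force: 53.3
```

```bash
python3 - <<'E'
from h import *
to(.6675,-.1445,.1665,.039-np.pi/2)
E
```

```text
t 48.07 pos [ 0.6623 -0.1449  0.2597] yaw -1.532 q [-0.31  0.62  0.54  1.5  -0.    1.22] w 0.0688 F [-0.1 -0.1 -3.9] g 53.3
TURN -0.01 SHIFT mm [ 0.1  5.5 93.1] tilt 0.23
```

Request:
step_arm(
  plan=[
    [0.3,[0,3.5,15],0],
    [0.3,[0,0,20],0],
    [0.3,[0,0,20],0],
    [0.3,[0,0,15],0],
    [0.3,[0,0,10],0],
    [0.3,[0,0,5],0],
    [0.3,[0,0,4],0],
    [0.3,[0,0,2.5],0],
    [0.3,[0,0,2],0],
    [0.3,[0,0,1.5],0],
    [0.3,[0,0,1],0],
    [0.3,[0,0,0],0],
  ],
)

```text
time_s: 49.07
tool_pos: [0.6675, -0.1451, 0.1667]
orientation: [2.177, 2.263, 0.001]
wrist_force: [0.4, 0.1, -1.5]
width: 0.0686
grasp_force: 53.5
```

Request:
step_arm(
  plan=[
    [0.3,[0,0,0],0],
    [0.3,[0,0,0],0],
  ],
)

```text
time_s: 49.23
tool_pos: [0.6675, -0.1451, 0.1667]
orientation: [2.177, 2.263, 0.001]
wrist_force: [-1.4, 0.7, 0.6]
width: 0.0689
grasp_force: 53.4
```

Seated. Release and rise, then check all four from above.

Request:
step_arm(
  plan=[
    [-1,[0,0,0],0],
    [-1,[0,0,0],0],
    [-1,[0,0,0],0],
    [-1,[0,0,0],0],
    [-1,[0,0,-20],0],
    [-1,[0,0,-30],0],
    [-1,[0,0,-35],0],
    [-1,[0,0,-35],0],
    [-1,[0,-15,-15],0],
    [-1,[0,-30,0],0],
    [-1,[0,-30,0],0],
    [-1,[0,-30,0],0],
  ],
)

```text
time_s: 50.23
tool_pos: [0.5616, -0.1492, 0.3011]
orientation: [2.176, 2.263, 0.001]
wrist_force: [-0.5, -0.7, 0.1]
width: 0.085
grasp_force: 0.0
```

Request:
step_arm(
  plan=[
    [-1,[0,0,0],7.1],
    [-1,[0,0,0],7.1],
    [-1,[0,0,0],7.1],
    [-1,[0,0,0],7.1],
    [-1,[0,0,0],7.1],
    [-1,[0,0,0],7.1],
    [-1,[0,0,0],7.1],
    [-1,[0,0,0],7.1],
    [-1,[0,0,0],7.1],
    [-1,[0,0,0],7.1],
    [-1,[0,0,0],7.1],
    [-1,[0,0,0],7.1],
  ],
)

```text
time_s: 51.23
tool_pos: [0.5622, -0.1491, 0.3009]
orientation: [3.136, 0.183, 0.001]
wrist_force: [-0.5, -0.6, -0.4]
width: 0.0855
grasp_force: 0.0
```

```bash
python3 - <<'E'
from h import *
to(.5345,-.28,.30,.039)
placed();red('w9.png')
d=dict(np.load('last_wrist.npz'))
# dark lids: circle fit at lid plane
f=dict(np.load('last_scene.npz'))['frame']
cv2.imwrite('pics/s9c.png',cv2.resize(f[90:230,160:340],None,fx=4,fy=4,interpolation=cv2.INTER_CUBIC)[:,:,::-1])
E
```

```text
t 51.23 pos [ 0.5622 -0.1491  0.3009] yaw -3.025 q [-0.37  0.39  0.28  1.46 -0.    2.66] w 0.0855 F [-0.5 -0.6 -0.4] g 0.0
TURN 4.45 SHIFT mm [-32.8 129.7   0.9] tilt 0.03
placed scene [248. 140.] 357 [ 0.665 -0.105  0.214] [0.072 0.15  0.013]
placed scene [215. 160.] 436 [0.659 0.069 0.215] [0.074 0.141 0.013]
placed top [228. 138.] 291 [0.656 0.107 0.216] [0.068 0.064 0.016]
placed top [250. 138.] 294 [0.66  0.031 0.216] [0.067 0.067 0.016]
placed top [276. 139.] 288 [ 0.662 -0.062  0.216] [0.067 0.065 0.016]
placed top [298. 138.] 248 [ 0.665 -0.145  0.216] [0.069 0.065 0.015]
scene red 35 [ 0.5317 -0.2745  0.1807] [ 0.5207 -0.2881  0.1668] [ 0.549  -0.2651  0.1924]
```

View pics/s9c.png

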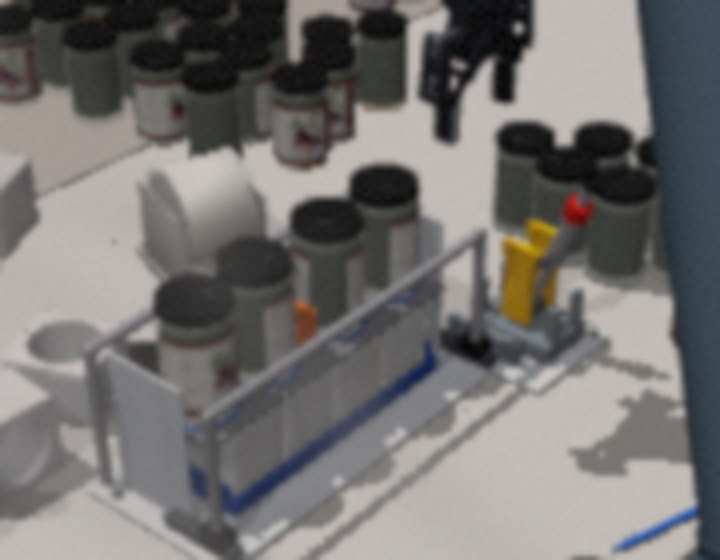

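All four jars stand in the row (lids at crop (195,300),(253,262),(327,220),(384,187)), collar down at (578,208). My previous grips were about 5 mm off the collar's centre in x by the wrist camera's (tool-consistent) reading; correct that this time.

Request:
step_arm(
  newtons=100,
  plan=[
    [-1,[0,0,0],4.45],
    [-1,[-6,25,0],0],
    [-1,[-6,26,0],0],
    [-1,[-6,26,0],0],
    [-1,[-6,26,0],0],
    [-1,[-6,26,0],0],
    [-1,[0,0,20],0],
    [-1,[0,0,25],0],
    [-1,[0,0,15],0],
    [-1,[0,0,0],0],
    [-1,[0,0,0],0],
    [-1,[0,0,0],0],
  ],
)

```text
time_s: 52.43
tool_pos: [0.5384, -0.2794, 0.2419]
orientation: [3.14, 0.073, 0.002]
wrist_force: [0.0, 0.7, 0.1]
width: 0.0858
grasp_force: 0.0
```

```bash
python3 - <<'E'
from h import *
to(.537,-.2795,.154,.039)
red()
d=dict(np.load('last_wrist.npz'));cc=None
hsv=cv2.cvtColor(d['frame'],cv2.COLOR_RGB2HSV);H,S=hsv[...,0].astype(int),hsv[...,1].astype(int)
m=((H<8)|(H>172))&(S>150);m[:,:200]=0;m[:,320:]=0
v,u=np.nonzero(m);print(u.min(),u.max(),v.min(),v.max())
for vv in(v.min(),v.max()):
    print(fish(d,(u.min()+u.max())/2,vv,.186),fish(d,(u.min()+u.max())/2,vv,.17))
E
```

```text
t 52.43 pos [ 0.5384 -0.2794  0.2419] yaw -3.095 q [-0.58  0.44  0.2   1.33 -0.    2.51] w 0.0858 F [0.  0.7 0.1] g 0.0
TURN 0.42 SHIFT mm [-1.5 -0.1 87.9] tilt 0.09
wrist [240 188  35  38 843] (257.5, 207.7857208251953) 20.163963317871094 [ 0.53587144 -0.28088923  0.177     ] [ 0.54433357 -0.28024005  0.2       ]
scene red 36 [ 0.5312 -0.2737  0.1812] [ 0.5203 -0.2863  0.1704] [ 0.5453 -0.2643  0.1907]
211 302 188 380
[ 0.55382901 -0.279224    0.186     ] [ 0.54912074 -0.27956207  0.17      ]
[ 0.34464288 -0.28944767  0.186     ] [ 0.32310365 -0.29060833  0.17      ]
```

Request:
step_arm(
  plan=[
    [-1,[-1,0.6,25],0.4],
    [-1,[0,0,30],0],
    [-1,[0,0,20],0],
    [-1,[0,0,12],0],
    [-1,[0,0,0],0],
    [1,[0,0,0],0],
    [1,[0,0,0],0],
    [1,[0,0,0],0],
    [1,[0,0,0],0],
    [1,[0,0,0],0],
    [1,[0,0,0],0],
    [1,[0,0,0],0],
  ],
)

```text
time_s: 53.53
tool_pos: [0.5377, -0.2812, 0.1553]
orientation: [3.138, 0.059, 0.003]
wrist_force: [-0.9, -2.2, 5.4]
width: 0.0234
grasp_force: 97.7
```

Request:
step_arm(
  plan=[
    [1,[0,0,0],0],
    [1,[0,0,0],0],
    [1,[0,0,0],0],
  ],
)

```text
time_s: 53.78
tool_pos: [0.5377, -0.2813, 0.1553]
orientation: [3.138, 0.059, 0.003]
wrist_force: [0.1, -1.9, 6.1]
width: 0.0232
grasp_force: 97.7
```

Request:
step_arm(
  plan=[
    [1,[-1,0.8,-2.7],0],
    [1,[-1,0,-2.7],0],
    [1,[-1,0,-2.7],0],
    [1,[-1,0,-2.7],0],
    [1,[-1,0,-2.7],0],
    [1,[-0.5,0,-1.4],0],
    [1,[-0.3,0,-1],0],
    [1,[0,0,0],0],
    [1,[0,0,0],0],
  ],
)

```text
time_s: 54.53
tool_pos: [0.5325, -0.2814, 0.1693]
orientation: [3.14, 0.06, 0.003]
wrist_force: [4.9, -2.7, -5.0]
width: 0.024
grasp_force: 98.1
```

```bash
python3 - <<'E'
from h import *
to(.537,-.2795,.154,.039)
red()
E
```

```text
t 54.53 pos [ 0.5325 -0.2814  0.1693] yaw -3.103 q [-0.59  0.45  0.03  1.15  0.    2.51] w 0.024 F [ 4.9 -2.7 -5. ] g 98.1
TURN -0.04 SHIFT mm [ 4.5 -1.7 15.3] tilt 0.13
wrist [ 229  238   53   58 2279] (254.89273071289062, 269.4706115722656) 32.43204116821289 [ 0.52162032 -0.28105858  0.177     ] [ 0.5360208  -0.28047481  0.2       ]
scene red 18 [ 0.5199 -0.2807  0.1923] [ 0.5149 -0.2961  0.169 ] [ 0.5309 -0.2713  0.2107]
```

Request:
step_arm(
  newtons=118,
  plan=[
    [1,[-0.5,0.5,-1.5],0],
    [1,[0,0,0],0],
    [1,[5,0,-1.7],0],
    [1,[5,0,-1.5],0],
    [1,[5,0,-1.3],0],
    [1,[5,0,-1.2],0],
    [1,[5,0,-1],0],
    [1,[5,0,-0.8],0],
    [1,[5,0,-0.7],0],
    [1,[5,0,-0.5],0],
    [1,[0,0,0],0],
  ],
)

```text
time_s: 55.55
tool_pos: [0.5699, -0.2798, 0.1782]
orientation: [-3.14, -0.059, 0.006]
wrist_force: [2.5, -3.2, -7.0]
width: 0.023
grasp_force: 116.3
```

```bash
python3 - <<'E'
from h import *
to(.5725,-.2795,.178,.039)
red()
E
```

```text
t 55.55 pos [ 0.5699 -0.2798  0.1782] yaw -3.104 q [-0.56  0.52  0.17  1.22 -0.    2.55] w 0.023 F [ 2.5 -3.2 -7. ] g 116.3
TURN -0.08 SHIFT mm [ 2.6 -0.2  0.2] tilt 0.22
wrist [ 229  239   53   57 2037] (255.0, 270.4081726074219) 31.76233673095703 [ 0.55278301 -0.27975747  0.177     ] [ 0.56747469 -0.27921101  0.2       ]
scene red 23 [ 0.5576 -0.2796  0.2046] [ 0.5519 -0.3059  0.1932] [ 0.5648 -0.2696  0.217 ]
```

Collar held steadily (same wrist pixel). Continue.

Request:
step_arm(
  plan=[
    [1,[5,0,-0.4],0],
    [1,[5,0,-0.2],0],
    [1,[5,0,0],0],
    [1,[5,0,0.2],0],
    [1,[5,0,0.3],0],
    [1,[5,0,0.4],0],
    [1,[5,0,0.6],0],
    [1,[0,0,0],0],
  ],
)

```text
time_s: 56.32
tool_pos: [0.6067, -0.2784, 0.1788]
orientation: [-3.141, -0.061, -0.001]
wrist_force: [-1.0, 0.5, -0.0]
width: 0.0004
grasp_force: 0.0
```

```bash
python3 - <<'E'
from h import *
to(.5725,-.2795,.178,.039)
red()
E
```

```text
t 56.32 pos [ 0.6067 -0.2784  0.1788] yaw -3.103 q [-0.53  0.59  0.28  1.26  0.    2.58] w 0.0004 F [-1.   0.5 -0. ] g 0.0
TURN -0.02 SHIFT mm [-34.2  -0.2   0.8] tilt 0.03
wrist [248 304  14  24 237] (254.5, 315.6363525390625) 11.732754707336426 [ 0.55485443 -0.27939176  0.177     ] [ 0.57487705 -0.27863866  0.2       ]
scene red 38 [ 0.556  -0.2739  0.1986] [ 0.5464 -0.2907  0.1847] [ 0.5689 -0.2632  0.2085]
```

Slipped again past 0.17 from vertical, with the collar still held up on the gate (z 0.199). Use the ball push again, from the robot's side.

Request:
step_arm(
  plan=[
    [1,[0,0,-30],0],
    [1,[0,0,-35],0],
    [1,[0,0,-30],0],
    [1,[-10,0,0],0],
    [1,[-28,0,0],0],
    [1,[-28,0,0],0],
    [1,[-28,0,0],0],
    [1,[0,0,0],0],
    [1,[0,0,25],0],
    [1,[0,0,25],0],
    [1,[0,0,10],0],
    [1,[0,0,0],0],
  ],
)

```text
time_s: 57.42
tool_pos: [0.5101, -0.2811, 0.2111]
orientation: [-3.138, -0.059, 0.007]
wrist_force: [0.2, 0.4, 0.2]
width: -0.0
grasp_force: 0.0
```

Request:
step_arm(
  plan=[
    [1,[6,0,0],0],
    [1,[6,0,0],0],
    [1,[6,0,-1],0],
    [1,[6,0,-1],0],
    [1,[6,0,-1],0],
    [1,[6,0,0],0],
    [1,[6,0,0],0],
    [1,[6,0,0],0],
    [1,[6,0,0],0],
    [1,[6,0,0],0],
    [1,[0,0,0],0],
  ],
)

```text
time_s: 58.33
tool_pos: [0.5732, -0.2797, 0.2164]
orientation: [-3.14, -0.061, -0.002]
wrist_force: [0.2, 0.8, 0.4]
width: -0.0002
grasp_force: 0.0
```

```bash
python3 - <<'E'
from h import *
to(.631,-.277,.212,.039)
red()
E
```

```text
t 58.33 pos [ 0.5732 -0.2797  0.2164] yaw -3.103 q [-0.55  0.51  0.26  1.31  0.    2.55] w -0.0002 F [0.2 0.8 0.4] g 0.0
TURN -0.01 SHIFT mm [57.9 -0.4  4.5] tilt 0.08
wrist [ 232  176   47   44 1065] (254.98681640625, 200.00360107421875) 24.19654083251953 [ 0.58539375 -0.27854038  0.177     ] [ 0.59319123 -0.27822155  0.2       ]
scene red 33 [ 0.5861 -0.2735  0.199 ] [ 0.5775 -0.2894  0.1878] [ 0.603  -0.2628  0.2064]
```

Request:
step_arm(
  plan=[
    [1,[6,0,0],0],
    [1,[6,0,0],0],
    [1,[6,0,0.5],0],
    [1,[6,0,0.5],0],
    [1,[6,0,1],0],
    [1,[6,0,1],0],
    [1,[6,0,1],0],
    [1,[6,0,0.5],0],
    [1,[5,0,0],0],
    [1,[4,0,0],0],
    [1,[0,0,0],0],
  ],
)

```text
time_s: 59.35
tool_pos: [0.6284, -0.2778, 0.2127]
orientation: [3.14, 0.06, -0.003]
wrist_force: [-5.8, 0.4, 1.7]
width: 0.0001
grasp_force: 2.2
```

```bash
python3 - <<'E'
from h import *
to(.631,-.277,.212,.039)
red()
E
```

```text
t 59.35 pos [ 0.6284 -0.2778  0.2127] yaw -3.103 q [-0.51  0.63  0.45  1.39 -0.    2.6 ] w 0.0001 F [-5.8  0.4  1.7] g 2.2
TURN -0.04 SHIFT mm [ 2.6 -0.7  0.7] tilt 0.1
wrist [234 193  43  38 576] (254.5, 213.84483337402344) 21.708148956298828 [ 0.63232009 -0.27668742  0.177     ] [ 0.64141067 -0.27633775  0.2       ]
scene red 31 [ 0.6245 -0.273   0.1819] [ 0.6156 -0.2915  0.1707] [ 0.6338 -0.2612  0.1913]
```

Back at the starting pose (scene red at x 0.6245, z 0.182). Back off and verify.

Request:
step_arm(
  plan=[
    [1,[2,0,0],0],
    [1,[0,0,0],0],
    [1,[-15,0,0],0],
    [1,[-20,0,0],0],
    [1,[0,0,-35],0],
    [1,[-20,0,-35],0],
    [1,[-25,0,-25],0],
    [-1,[-25,0,0],0],
    [-1,[-20,0,0],0],
    [-1,[0,0,0],0],
    [-1,[0,0,0],0],
    [-1,[0,0,0],0],
  ],
)

```text
time_s: 60.45
tool_pos: [0.5068, -0.2826, 0.3077]
orientation: [3.141, 0.06, 0.003]
wrist_force: [0.1, 0.3, -1.2]
width: 0.0603
grasp_force: 0.0
```

```bash
python3 - <<'E'
from h import *
to(.5,-.277,.3,.039)
placed();red()
d=dict(np.load('last_scene.npz'));P=cloud(d);X,Y,Z=P[...,0],P[...,1],P[...,2]
for y in(-.11,-.03,.05,.13):
    q=P[(abs(Y-y)<.02)&(Z>.15)&(Z<.168)&(X>.57)&(X<.625)];print(y,len(q),np.median(q[:,0]))
cv2.imwrite('pics/s10c.png',cv2.resize(d['frame'][90:230,160:340],None,fx=4,fy=4,interpolation=cv2.INTER_CUBIC)[:,:,::-1])
E
```

```text
t 60.45 pos [ 0.5068 -0.2826  0.3077] yaw -3.103 q [-0.62  0.39  0.29  1.47  0.    2.49] w 0.0603 F [ 0.1  0.3 -1.2] g 0.0
TURN -0.05 SHIFT mm [-6.6 -5.8  7.7] tilt 0.11
placed scene [248. 141.] 360 [ 0.662 -0.105  0.214] [0.074 0.149 0.013]
placed scene [215. 160.] 434 [0.659 0.068 0.214] [0.075 0.142 0.013]
placed top [228. 138.] 294 [0.655 0.107 0.216] [0.068 0.064 0.015]
placed top [250. 138.] 295 [0.661 0.031 0.216] [0.069 0.067 0.016]
placed top [276. 139.] 281 [ 0.662 -0.063  0.216] [0.067 0.065 0.016]
placed top [299. 139.] 285 [ 0.665 -0.145  0.216] [0.067 0.066 0.016]
wrist [241  33  28  26 332] (254.2014617919922, 46.115867614746094) 15.093259811401367 [ 0.63339371 -0.27636573  0.177     ] [ 0.62897618 -0.27656348  0.2       ]
scene red 31 [ 0.625  -0.2727  0.1824] [ 0.6151 -0.2909  0.1719] [ 0.6351 -0.2641  0.1915]
-0.11 25 0.6180732022564759
-0.03 29 0.6141950915461626
0.05 33 0.6125685849425174
0.13 42 0.6095642006443667
```

View pics/s10c.png

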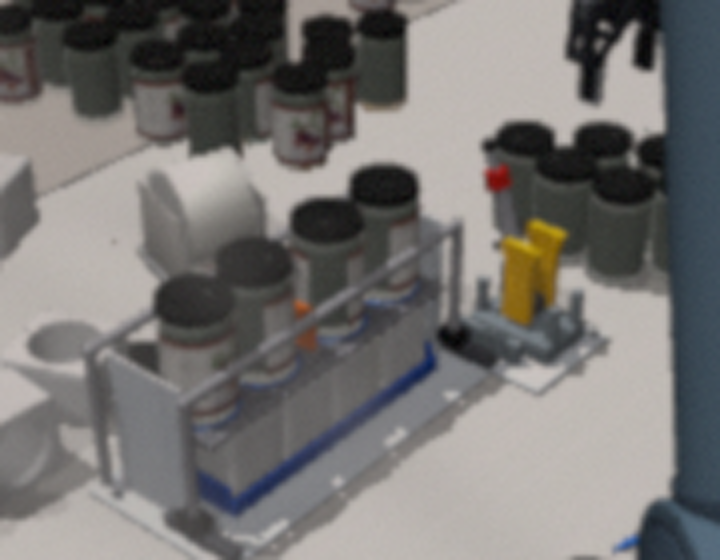

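The guide is closed (bar back at its starting x), the collar is down at crop (498,177), and four jars stand in a neat row with the gripper clear. Hand in.

```bash
python3 -c "
from cell import bot
print(bot.job_done())"
```

```text
the job is handed in; nothing more can be done
None
```

The job is handed in at about 60 s: by my last camera check the lever is fully back with the collar down and the guide closed, and four jars stand upright in one row on the squarely laid board; the verdict was not shown, and I did not re-measure the tape roll and stamp. The collar slipped from the gripper mid-swing both ways, so I finished each swing by pushing the lever ball with closed fingers.

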